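# Check a resin casting for bubbles in the lamp beam

## Robot

A 6-joint arm with a two-finger parallel gripper is mounted at the origin on the work surface. World frame = base frame: x ahead of the robot, y to its left, z up, the work surface at z = 0. Lengths are in m, angles in rad, forces in N, time in s.
With the tool pointing down it reaches from about 0.3 to 0.85 m from the base axis. Payload 4.2 kg.
Tool frame: the origin (TCP) lies between the finger pads; the fingertips stand 25 mm ahead of it and the grasp point (between the pads) lies 6 mm ahead of it; z points along the fingers, y is the direction in which the jaws open and shut (so a half turn about z gives the same grasp; the last joint's range is limited). The gripper opens to 91 mm and grips with 3 to 60 N. Pads are 32 mm wide; open, the fingers measure 118 mm over their backs; the gripper's body (76 mm by 178 mm) begins 60 mm behind the grasp point.
Start: joints at [1.246, 0.32, 1.565, -0, 1.257, -0.02], TCP at [0.173, 0.549, 0.239] pointing down, gripper open.
Joint ranges: [-3.11, 3.11], [-0.84, 2.01], [0.21, 2.61], [-1.34, 4.49], [0.05, 2.63], [-2.56, 2.56]. Speed limits (rad/s): [2.57, 2.57, 3.14, 3.14, 3.14, 3.14].

## Interface

Orientations are given as [roll, pitch, yaw] about the fixed x, y, z axes, in that order (R = Rz(yaw) Ry(pitch) Rx(roll)).
In Python, from bench import observe, snapshot, camera_model, hand_in gives the robot as it stands.
- The arm moves only by the tool send_rows, never from a script. Its argument "motion" is text: rows parted by semicolons, each of 6 numbers parted by spaces: the shift along the world's x, y, z in m, then the turn, a rotation vector about the world's x, y, z in degrees. In form: dx dy dz wx wy wz; .... A call has exactly 5 rows; each row is the pose to reach, as a shift and turn from the pose commanded when the call began; what a row does not reach only later rows make up. A row lasts 1/8 s, in which the tool goes at most 62.5 mm and 10.7 degrees, less where a joint would pass 70% of its speed; a pose out of reach is approached as far as the arm can. A call with a gripper value outside its range is refused whole. "fingers" is the opening in per cent of the stroke, from 0 (shut) to 100 (fully open), set as the call begins (left out, the last holds). The fingers move at their own pace and stop on an object; "squeeze" is the grip in N (left out, the last holds). Time passes only in rows, so rows that repeat a pose let the fingers close, or fill a call up. It gives the time, the measured TCP pose, the force and the opening at its end, in the units of the state.
- observe(): the state, without advancing time (a new reading comes with each control period).
- snapshot(name): name is "scene" or "top"; returns the picture (480x640x3 uint8, red, green, blue); there is no depth.
- camera_model(name): a dict with "camera_matrix" (3x3 intrinsics, pixels), "R" (3x3) and "t" (3): a world point X has camera coordinates R X + t. Camera axes: x right, y down, z forward; pixel columns grow to the right and rows downward; lengths in m; the calibration is good to about 2 mm. A picture is of the moment at which its call begins. camera_model takes no time and is no camera call.
- hand_in(): hands the job in, once; it reports no verdict.
The state is a dict: "t": time; "joints": joint angles; "joint_vel": joint speeds; "joint_efforts": joint torques, N m; "eef_pos": TCP position; "ee_rot": TCP orientation; "contact_force": force on the tool from outside, world axes, zero at the start; "wrist_torque": the same for the moment, N m; "opening": finger opening in m.
Only numpy, scipy, OpenCV 4.12 (cv2) and the standard library are available. Lean on these libraries where they do the work, as an engineer would, in place of code of your own. Each camera call takes 0.05 s, during which the arm holds its last target.

## Task

Take the lamp out of its tool block and plant its pin fully home in the bracket on the viewing stand, pointing squarely at the white card, and let go of it. Then pick up the amber casting, gripping it by its two frosted faces only and never touching its clear polished ones, and finish while holding it upright and still in the lamp's beam, about halfway between lamp and card, with the light going squarely through the middle of its two polished faces. Leave the other castings and the sanding block where they are.

Things in the scene. Friction and masses are not known exactly. Their poses are not given: they have to be found in the camera images.
- lamp: Cordless bench lamp, loose, 0.22 kg, upright in the tool block. Origin: lower tip of its pin; z up, x the way it shines. Pin 12 mm dia, 36 mm long, lowest 5 mm tapered to 7 mm; collar 28 mm dia at z 36-42, rests on the hole's mouth; thin stem; dark box head 68 (x) x 40 (y) x 36 mm high, centred over the pin, middle at z 100. Grip the head from above by its flat y sides, 40 mm apart.
- lens (a point): Middle of the lamp's round pale lens (24 mm diameter), on the +x end of the head: 36 mm ahead of the pin's axis and 100 mm above the pin's tip. Same axes as lamp: the beam runs level from here along +x, 24 mm wide.
- tool_block: Fixed light wooden block 100 (x) x 70 (y) x 45 mm high in which the lamp is parked: its bore, 15 mm diameter and 42 mm deep from the top, lies 12 mm from the middle towards +x. Three drill bits stand 28 mm out of the top at its -x end. Origin: middle of the underside.
- stand: Fixed viewing stand: wooden baseboard 360 (x) x 110 (y) x 18 mm, from x = -170 to +190. Origin on the bench top; +x runs from lamp bracket to white card. Grey bracket: round boss 34 mm dia at x = -120, top 58 mm above the bench. White card: 130 mm wide, upright across the board, near face at x = 165, top 155 mm above the bench.
- socket (a point): Centre of the bracket's hole at its upper mouth, 58 mm above the bench: 14 mm diameter, vertical, 40 mm deep, with a plain edge. With the lamp fully home the collar rests on the mouth and the pin's tip is 36 mm below this point. Same axes as stand: +x points to the card.
- card (a point): Point on the near face of the white card at beam height, 122 mm above the bench, straight ahead (+x of the stand) of the bracket: 285 mm from the bracket's axis.
- board: Fixed drying board 250 (x) x 100 (y) mm, top 12 mm above the bench, on which the three castings stand about 85 mm apart. Origin: middle of its underside.
- amber: Amber wood-and-resin casting, a loose upright block 30 (x) x 36 (y) x 72 mm high, 0.09 kg, on the drying board. Origin: middle of its underside, z up. Lowest 15 mm a wooden foot, above it clear amber resin. The faces across x are polished and clear; those across y, 36 mm apart, are sanded to a white frost; grip it by these only.
- amber_window (a point): Middle of the amber casting's resin, between its two polished faces, 43.5 mm above its underside; same axes as amber.
- amber_frosted: The two white frosted faces of the amber casting: flat, across its y, 36 mm apart, each 30 mm wide (x), from 15 to 72 mm above its underside. Origin and axes as amber.
- amber_polished: The two clear polished faces of the amber casting, across its x, about 31 mm apart: each 26 mm wide (y), from 17.5 to 69.5 mm above its underside; nothing may touch them. Origin and axes as amber.
- green: Green casting, same size and shape as the amber one, on the drying board; to be left alone. Origin: middle of its underside.
- blue: Blue casting, same size and shape as the amber one, on the drying board; to be left alone. Origin: middle of its underside.
- sanding_block: Cork sanding block 112 x 61 x 37 mm. Origin: middle of its underside. Leave alone.
Mind the look-alikes: they are no part of the job. Of the things that look like the amber, the largest one is meant.

How it is judged:
By the outcome, as a careful person would: the job done as asked, in the order asked, and still so for the second after the job is handed in, while the arm keeps its last pose, push and grip.
It also fails if it takes over 61 s, if anything falls off the work surface, if the arm or the gripper's body presses on something with over 40 N, if the wrist force passes 120 N, or if a joint passes its speed limit or range.

## Working session

There is one attempt and no reset: what is moved stays moved. The work goes in short steps, Python scripts to look and compute and a tool call to move; the robot and the scene stay as the last step left them, time stands still between calls to the robot, and variables do not carry over. Pictures are saved under pics/ and viewed, and the job is handed in when it is done.

Besides the shell and the picture viewer there is one more tool, called after "Request:" by a JSON object that holds its "op" and its "data", one argument or row to a line. send_rows: Moves the arm, as the interface text tells. Its arguments: {"type":"object","properties":{"motion":{"type":"string"},"fingers":{"type":"number"},"squeeze":{"type":"number"}},"required":["motion"]}

```bash
mkdir -p pics
python3 - <<'E'
from bench import *
import cv2
for n in("scene","top"):
    im=snapshot(n); cv2.imwrite(f"pics/{n}0.png",im[:,:,::-1])
    m=camera_model(n); print(n,m)
print(observe())
E
```

```text
scene {'camera_matrix': array([[452.13119014,   0.        , 312.09584954],
       [  0.        , 452.13119014, 242.25101926],
       [  0.        ,   0.        ,   1.        ]]), 'R': array([[ 0.75846042,  0.65165556, -0.00910037],
       [ 0.41547083, -0.49422955, -0.76362369],
       [-0.5021173 ,  0.57539741, -0.64559743]]), 't': array([-0.39179757, -0.14546749,  1.18695739])}
top {'camera_matrix': array([[508.29316077,   0.        , 313.44107133],
       [  0.        , 508.29316077, 234.46387386],
       [  0.        ,   0.        ,   1.        ]]), 'R': array([[ 0.02518797, -0.99952558,  0.01772542],
       [-0.98592751, -0.02776874, -0.16485098],
       [ 0.16526499, -0.01332372, -0.9861592 ]]), 't': array([-0.032572  ,  0.53024288,  1.08152843])}
{'t': 0.1, 'joints': array([ 1.24602033e+00,  3.20221979e-01,  1.56553120e+00, -4.50796003e-06,
        1.25738900e+00, -1.99896299e-02]), 'joint_vel': array([-0.00028844, -0.0006696 , -0.00445837, -0.00034966,  0.00117386,
        0.00039192]), 'joint_efforts': array([-7.04877566e-04, -4.13334990e+01, -2.32509077e+01,  7.27936439e-02,
        4.22110304e-02, -7.91118782e-05]), 'eef_pos': array([0.17241865, 0.54812151, 0.23821779]), 'ee_rot': array([-3.14004336e+00, -2.66869121e-05,  2.83680766e+00]), 'contact_force': array([-0.51216089,  0.00422171, -0.34859383]), 'wrist_torque': array([ 0.05710266, -0.00172847, -0.00848436]), 'opening': 0.09143552764785867}
```

View pics/scene0.png

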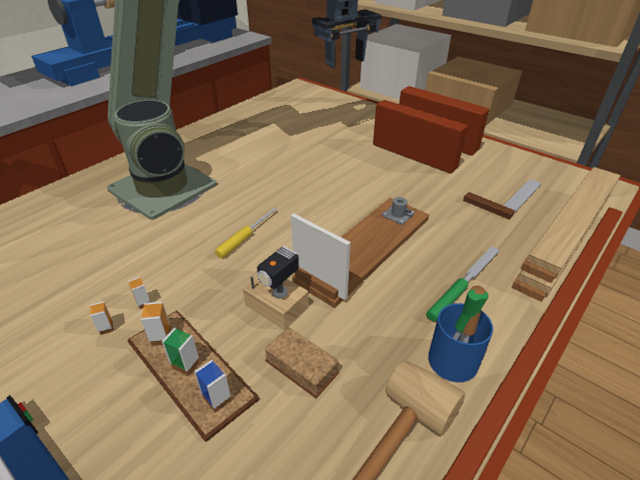

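View pics/top0.png

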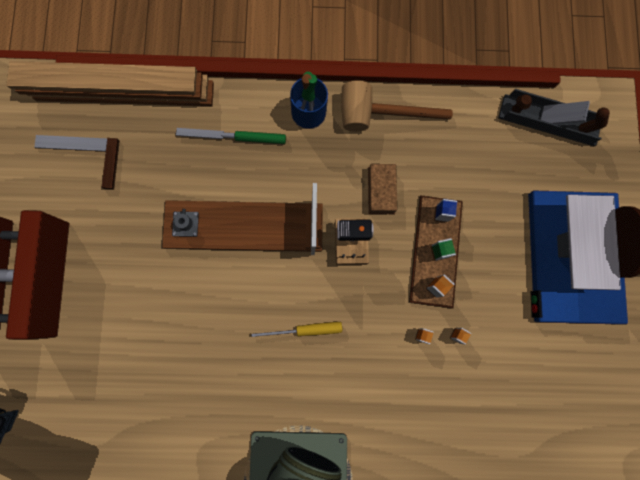

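Run:
```python
import cv2
t=cv2.imread("pics/top0.png"); s=cv2.imread("pics/scene0.png")
cv2.imwrite("pics/tc1.png",cv2.resize(t[180:320,300:480],None,fx=4.4,fy=4.2,interpolation=2) if 0 else cv2.resize(t[180:320,300:480],(720,560),interpolation=2))
cv2.imwrite("pics/tc2.png",cv2.resize(t[180:270,150:340],(760,360),interpolation=2))
cv2.imwrite("pics/sc1.png",cv2.resize(s[190:330,200:360],(640,560),interpolation=2))
cv2.imwrite("pics/sc2.png",cv2.resize(s[270:440,80:270],(670,600),interpolation=2))
```

```text
(no output)
```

View pics/tc1.png

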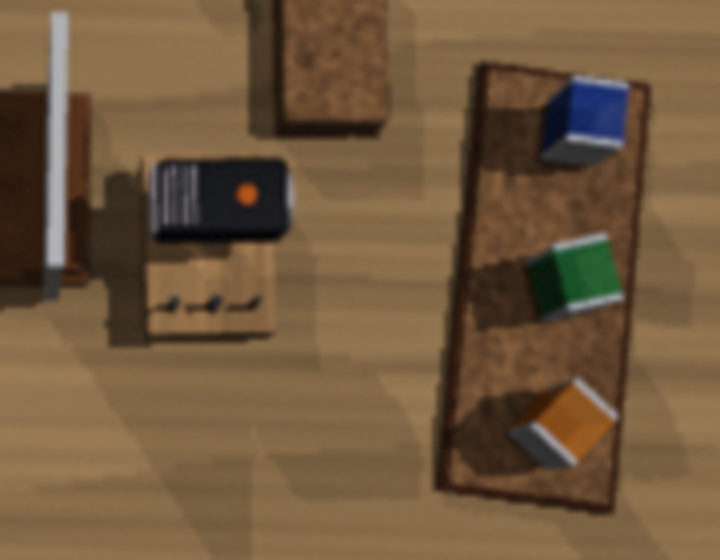

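View pics/tc2.png

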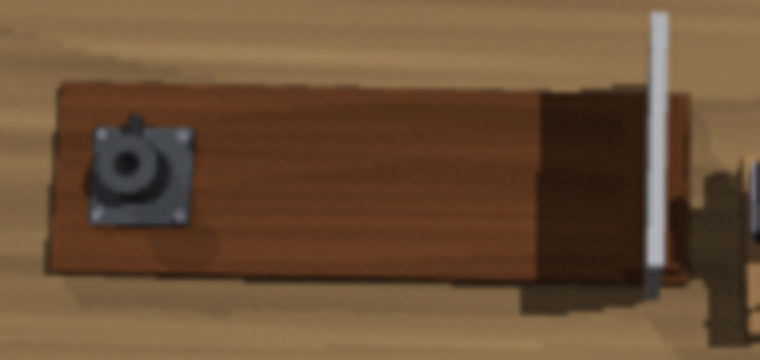

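View pics/sc1.png

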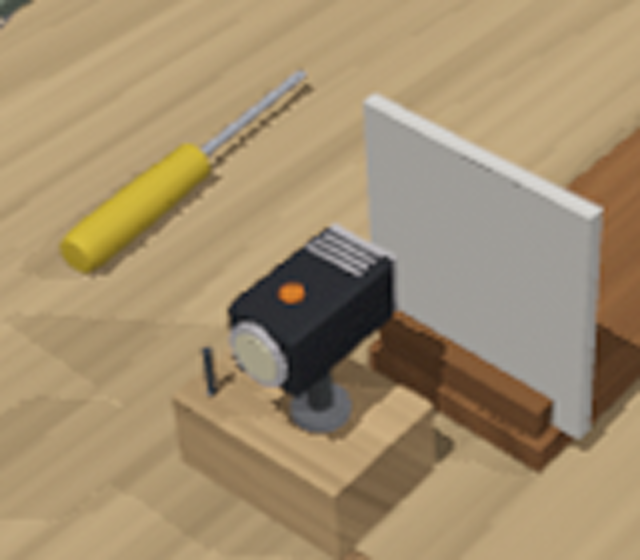

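View pics/sc2.png

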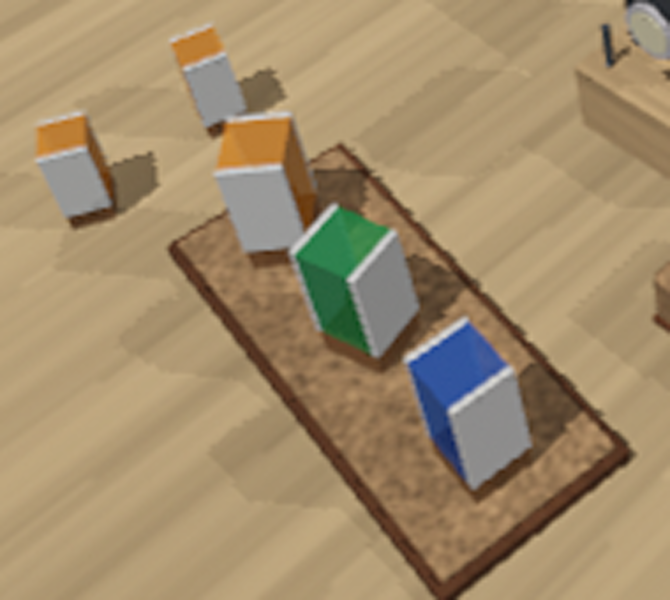

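```bash
cat > h.py <<'E'
import numpy as np,cv2
from bench import *
M={n:camera_model(n) for n in("scene","top")}
def C(n): return -M[n]['R'].T@M[n]['t']
def ray(n,p,z):
    m=M[n]; d=m['R'].T@np.linalg.inv(m['camera_matrix'])@np.array([p[0],p[1],1.]); c=C(n)
    return c+d*(z-c[2])/d[2]
def rays(n,P,z): return np.array([ray(n,p,z) for p in P])
def proj(n,X):
    m=M[n]; c=m['R']@np.asarray(X,float)+m['t']; q=m['camera_matrix']@c; return q[:2]/q[2]
def tri(a,b):
    A=[];B=[]
    for n,p in(("scene",a),("top",b)):
        m=M[n]; d=m['R'].T@np.linalg.inv(m['camera_matrix'])@np.array([p[0],p[1],1.]);d/=np.linalg.norm(d)
        Q=np.eye(3)-np.outer(d,d);A.append(Q);B.append(Q@C(n))
    X=np.linalg.solve(sum(A),sum(B)); return X,[np.linalg.norm(Q@X-b) for Q,b in zip(A,B)]
E
python3 - <<'E'
from h import *
print(C("top"),C("scene"))
t=cv2.imread("pics/top0.png"); s=cv2.imread("pics/scene0.png")
def comps(im,mask,roi,mn=20):
    x0,y0,x1,y1=roi; m=np.zeros_like(mask); m[y0:y1,x0:x1]=mask[y0:y1,x0:x1]
    cs,_=cv2.findContours(m,cv2.RETR_EXTERNAL,cv2.CHAIN_APPROX_NONE)
    return [c[:,0,:].astype(float) for c in cs if cv2.contourArea(c)>=mn]
def rect(n,c,z):
    P=rays(n,c,z)[:,:2]; (cx,cy),(w,h),a=cv2.minAreaRect((P*1000).astype(np.float32)); return np.round([cx,cy,w,h,a],1)
ht=cv2.cvtColor(t,cv2.COLOR_BGR2HSV);hs=cv2.cvtColor(s,cv2.COLOR_BGR2HSV)
org=lambda h,v:cv2.inRange(h,(8,170,v),(18,255,255))
for c in comps(t,org(ht,150),(400,260,500,350)): print("orange top",c.mean(0),len(c),rect("top",c,.084))
for c in comps(s,org(hs,150),(80,270,190,350)): print("orange scene",c.mean(0),len(c),rect("scene",c,.084))
for c in comps(t,org(ht,150),(330,210,380,250),3): print("button top",c.mean(0),ray("top",c.mean(0),.127))
for c in comps(s,org(hs,150),(240,230,310,290),3): print("button sc",c.mean(0),ray("scene",c.mean(0),.127))
d=cv2.inRange(ht,(0,0,0),(179,255,60))
for c in comps(t,d,(330,210,380,245),50): print("head top",c.min(0),c.max(0),rect("top",c,.127),rect("top",c,.091))
# boards
brown=cv2.inRange(ht,(0,90,20),(14,255,140))
for c in comps(t,brown,(150,185,340,262),500): print("base",c.min(0),c.max(0),rect("top",c,.018))
print(ht[230,250],ht[222,184],ht[240,320], ht[230,353])
E
python3 - <<'E'
import cv2
t=cv2.imread("pics/top0.png"); s=cv2.imread("pics/scene0.png")
cv2.imwrite("pics/a1.png",cv2.resize(t[205:240,160:210],(800,560),interpolation=0))
cv2.imwrite("pics/a2.png",cv2.resize(s[190:225,380:430],(800,560),interpolation=0))
E
```

```text
[ 0.34486268 -0.00342239  1.15454762] [ 0.95359229 -0.49954947  0.65164871]
orange top [465.31818182 337.09090909] 22 [ 317.9 -338.6   11.5   18.    57.8]
orange top [428.625 336.875] 24 [ 316.  -262.2   10.7   17.6   73.2]
orange top [445.94444444 289.        ] 18 [ 416.7 -300.2    7.3   19.9   45. ]
orange scene [151.60714286 309.94642857] 56 [ 421.3 -296.7   30.6   26.1   47.2]
orange scene [ 97.         307.86842105] 38 [ 347.7 -353.3   19.    17.1   60.6]
orange scene [135.22580645 282.67741935] 31 [ 344.8 -278.6   19.1   16.4   74.3]
button top [361.125 228.   ] [ 0.53330825 -0.11506564  0.127     ]
button sc [272.30769231 262.69230769] [ 0.52875874 -0.11670876  0.127     ]
head top [330. 220.] [371. 244.] [524.5 -93.4  50.   85.    1.6] [530.7 -96.6  51.8  88.    1.6]
base [162. 200.] [310. 251.] [5.512e+02 1.555e+02 1.125e+02 3.343e+02 3.000e-01]
[ 11 171  94] [113  18  56] [ 12 181  38] [108  43  30]
```

View pics/a1.png

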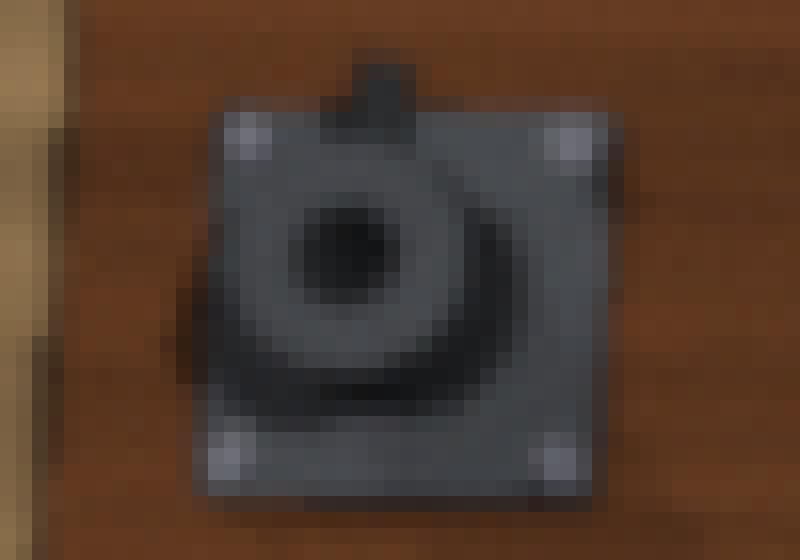

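View pics/a2.png

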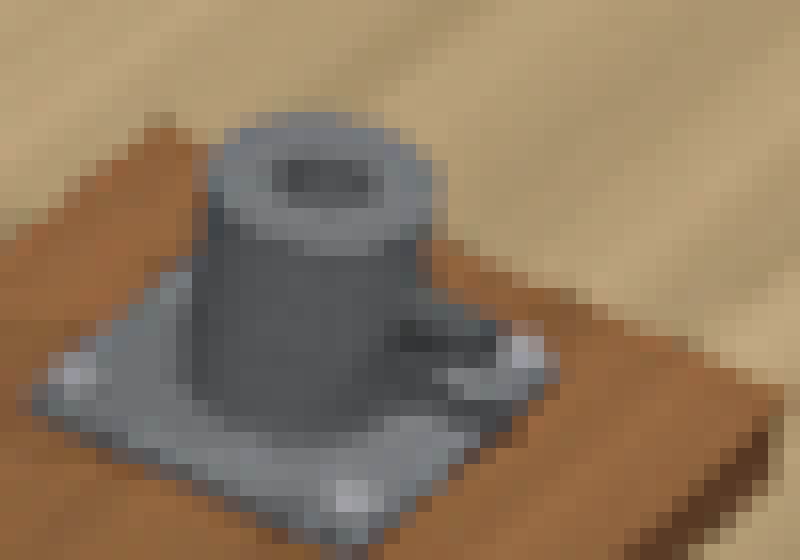

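```bash
cat >> h.py <<'E'
def edgefit(im,xs,y0,y1,sign,vert=False):
    """subpixel strongest edge along columns; returns pts"""
    g=cv2.GaussianBlur(im.astype(np.float32),(0,0),.8); P=[]
    if vert: g=g.T
    for x in xs:
        d=sign*np.diff(g[y0:y1,x]); k=int(np.argmax(d))
        if k<1 or k>len(d)-2: continue
        a,b,c=d[k-1:k+2]; den=a-2*b+c
        y=y0+k+.5+(.5*(a-c)/den if den else 0)
        P.append((y,x) if vert else (x,y))
    return np.array(P,float)
def linew(n,P,z):
    W=rays(n,P,z)[:,:2].astype(np.float32)
    vx,vy,x,y=cv2.fitLine(W,cv2.DIST_HUBER,0,.001,.001).ravel()
    r=(W-[x,y])@[-vy,vx]
    return np.array([x,y]),np.degrees(np.arctan2(vy,vx)),np.std(r)
E
python3 - <<'E'
from h import *
print("socket top",ray("top",(181.06,220.3),.058),"scene",ray("scene",(399.6,200.9),.058), tri((399.6,200.9),(181.06,220.3)))
t=cv2.imread("pics/top0.png");s=cv2.imread("pics/scene0.png")
b=t[:,:,0]; 
g=t[:,:,1]
for nm,P,z in[("base up",edgefit(g,range(168,280),194,208,-1),.018),("base lo",edgefit(g,range(166,275),242,256,1),.018),
  ]: print(nm,len(P),P[0],P[-1],linew("top",P,z))
# head far (upper img) edge & lower edge
P=edgefit(g,range(340,371),214,226,-1); print("head up",P[:3],linew("top",P,.127))
P=edgefit(g,range(340,371),234,247,1); print("head lo",P[:3],linew("top",P,.127),linew("top",P,.091))
g3=cv2.cvtColor(t,6)
P=edgefit(g3,range(186,240),308,315,1,True);print("card L",P[0],P[-1],linew("top",P,.155))
P=edgefit(g3,range(186,240),313,320,-1,True);print("card R",linew("top",P,.155))
E
python3 - <<'E'
import cv2
t=cv2.imread("pics/top0.png"); s=cv2.imread("pics/scene0.png")
cv2.imwrite("pics/b1.png",cv2.resize(t[212:250,328:378],(800,608)[:2],interpolation=0)[:600])
cv2.imwrite("pics/b2.png",cv2.resize(s[240:300,240:310],(700,600),interpolation=0))
cv2.imwrite("pics/b3.png",cv2.resize(t[268:304,420:468],(800,600),interpolation=0))
cv2.imwrite("pics/b4.png",cv2.resize(s[295:350,130:185],(600,600),interpolation=0))
E
```

```text
socket top [0.55187668 0.2720748  0.058     ] scene [0.54928189 0.26802379 0.058     ] (array([0.55021252, 0.27065849, 0.05764395]), [np.float64(0.0021937267038086377), np.float64(0.0021937267038087504)])
base up 112 [168.         199.91319275] [279.         202.26235962] (array([0.6070984, 0.1886005], dtype=float32), np.float32(-89.519554), np.float32(0.0003867829))
base lo 109 [166.         248.67070007] [274.         251.45373535] (array([0.4938108, 0.2042148], dtype=float32), np.float32(-89.90649), np.float32(0.00046509938))
head up [[340.         219.5043335 ]
 [341.         219.23092651]
 [342.         219.04077148]] (array([ 0.55157614, -0.09975505], dtype=float32), np.float32(-87.78939), np.float32(0.00035013995))
head lo [[347.         244.6051178 ]
 [348.         244.41491699]
 [349.         244.31509399]] (array([ 0.5044162 , -0.11038395], dtype=float32), np.float32(-73.882996), np.float32(0.0019798374)) (array([ 0.5100061 , -0.11413133], dtype=float32), np.float32(-73.88303), np.float32(0.0020492044))
card L [312.46459961 186.        ] [311.17822266 239.        ] (array([ 0.5581876 , -0.01257802], dtype=float32), np.float32(-0.036737572), np.float32(0.00028596254))
card R (array([ 0.5654072 , -0.02120065], dtype=float32), np.float32(0.5828841), np.float32(0.00019041312))
```

View pics/b1.png

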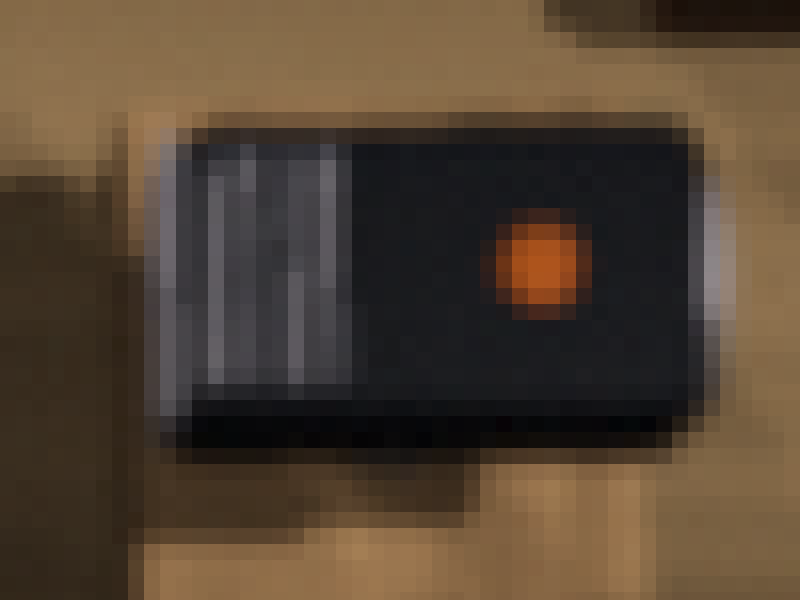

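View pics/b2.png

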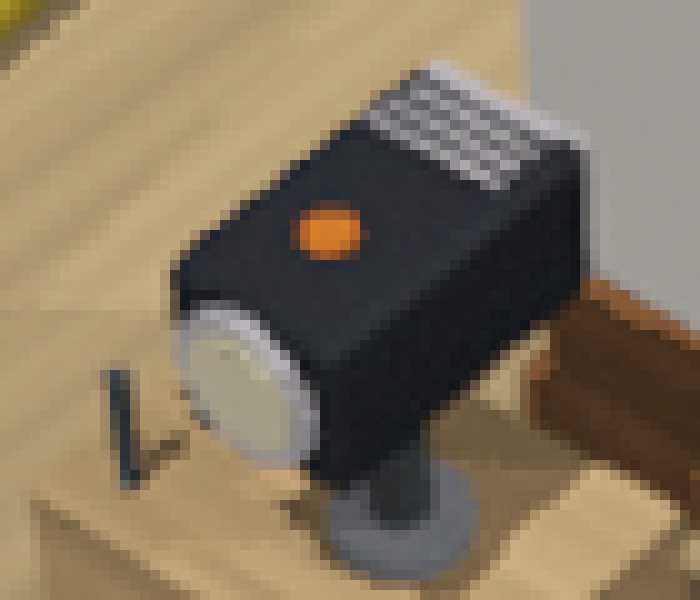

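View pics/b3.png

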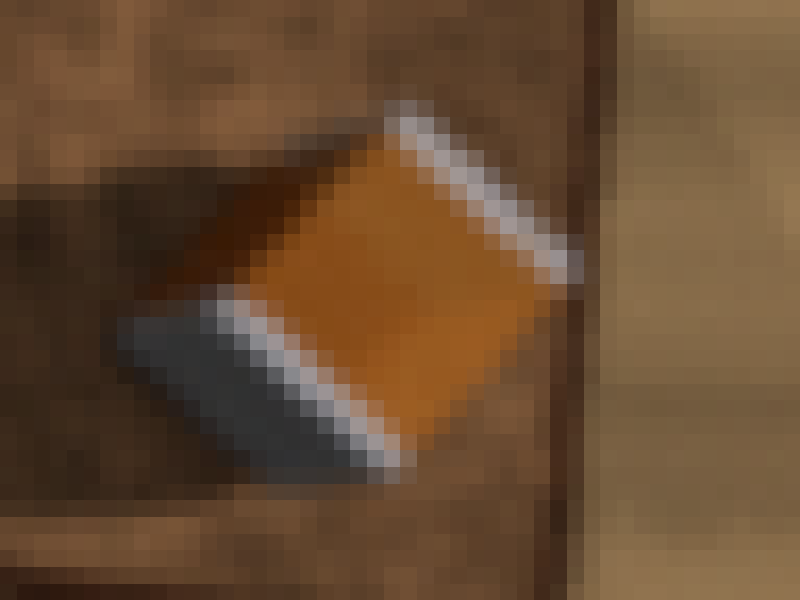

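View pics/b4.png

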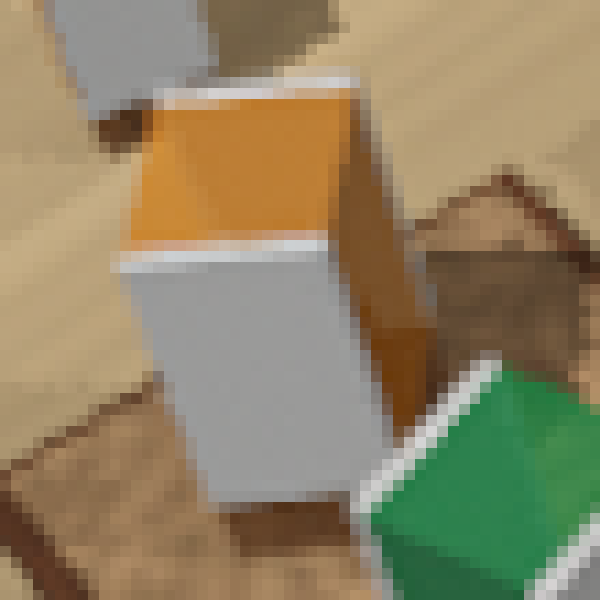

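Run:
```python
from h import *
r=lambda *a:print(a[0],np.round(np.array(a[1])*1000,1))
r("head top",ray("top",(354.2,228.2),.127)); r("head sc",ray("scene",(277.5,260.4),.127)); print(tri((277.5,260.4),(354.2,228.2)))
r("lens sc",ray("scene",(264,278.3),.109))
# collar in scene crop ellipse centre ~ (405,520)/10
r("collar sc",ray("scene",(240+40.5-.5,240+51.5-.5),.050))
# top-face corners
k=lambda x,y:(240+x/10-.5,240+y/10-.5)
for q in[(175,265),(430,65),(585,140),(330,365)]: r("sc corner",ray("scene",k(*q),.127))
# amber corners top view: scale 800/48, 600/36
a=lambda x,y:(420+x/16.667-.5,268+y/16.667-.5)
Q=[(395,108),(580,275),(405,470),(215,297)]
W=np.array([ray("top",a(*q),.084) for q in Q]); r("amber top",W); r("c",W.mean(0)); 
b=lambda x,y:(130+x/10.909-.5,295+y/10.909-.5)
Q=[(160,97),(357,80),(332,243),(117,262)]
V=np.array([ray("scene",b(*q),.084) for q in Q]); r("amber sc",V); r("c",V.mean(0))
for n,W_ in(("t",W),("s",V)):
    for i in range(4):
        d=W_[(i+1)%4]-W_[i]; print(n,i,np.round(np.linalg.norm(d)*1000,1),np.round(np.degrees(np.arctan2(d[1],d[0])),1))
print(tri(np.mean([b(*q) for q in Q],0),np.mean([a(*q) for q in [(395,108),(580,275),(405,470),(215,297)]],0)))
# green
from scipy.spatial.transform import Rotation as R
print(R.from_euler('xyz',observe()['ee_rot']).as_matrix().round(4))
# smalls/green
```

```text
head top [ 532.5 -100.8  127. ]
head sc [ 531.5 -106.8  127. ]
(array([ 0.53120866, -0.10298765,  0.12464125]), [np.float64(0.0025968429851177016), np.float64(0.0025968429851176084)])
lens sc [ 530.8 -140.6  109. ]
collar sc [ 530.7 -105.9   50. ]
sc corner [ 514.7 -139.3  127. ]
sc corner [511.9 -73.7 127. ]
sc corner [546.5 -70.9 127. ]
sc corner [ 551.7 -139.6  127. ]
amber top [[ 447.2 -294.8   84. ]
 [ 426.6 -318.    84. ]
 [ 401.5 -295.3   84. ]
 [ 422.6 -271.5   84. ]]
c [ 424.5 -294.9   84. ]
amber sc [[ 399.5 -296.6   84. ]
 [ 419.9 -274.8   84. ]
 [ 444.7 -296.7   84. ]
 [ 423.2 -319.7   84. ]]
c [ 421.8 -296.9   84. ]
t 0 31.0 -131.6
t 1 33.9 137.9
t 2 31.8 48.3
t 3 33.9 -43.5
s 0 29.8 47.0
s 1 33.1 -41.4
s 2 31.5 -133.1
s 3 33.0 135.7
(array([ 0.42359275, -0.29611802,  0.08452216]), [np.float64(0.0015759844829313695), np.float64(0.0015759844829311843)])
[[-9.539e-01  3.001e-01 -5.000e-04]
 [ 3.001e-01  9.539e-01 -1.500e-03]
 [ 0.000e+00 -1.500e-03 -1.000e+00]]
```

Request:
{"op": "send_rows", "data": {
  "motion": "0.012 -0.022 0 0 0 -4; 0.036 -0.066 0 0 0 -10; 0.064 -0.115 0 0 0 -17; 0.092 -0.166 0 0 0 -25; 0.12 -0.218 0 0 0 -33",
  "fingers": 80
}}

```text
t: 0.72
eef_pos: [0.293, 0.3288, 0.2387]
ee_rot: [-3.142, 0.0, 2.257]
contact_force: [0.5, 0.2, 0.1]
opening: 0.0728
```

Request:
{"op": "send_rows", "data": {
  "motion": "0.028 -0.052 0 0 0 -8; 0.056 -0.104 0 0 0 -16; 0.084 -0.156 0 0 0 -24; 0.11 -0.206 0 0 0 -31; 0.135 -0.25 0 0 0 -37"
}}

```text
t: 1.35
eef_pos: [0.4279, 0.0786, 0.2388]
ee_rot: [-3.141, -0.0, 1.611]
contact_force: [-0.2, 0.9, -0.9]
opening: 0.0731
```

Request:
{"op": "send_rows", "data": {
  "motion": "0.028 -0.05 0 0 0 0; 0.056 -0.1 0 0 0 0; 0.08 -0.145 0 0 0 0; 0.096 -0.173 0 0 0 0; 0.104 -0.185 0 0 0 0"
}}

```text
t: 1.98
eef_pos: [0.5319, -0.1058, 0.2383]
ee_rot: [-3.141, -0.0, 1.613]
contact_force: [-0.7, -0.1, 0.4]
opening: 0.0727
```

Run:
```python
from h import *
o=observe(); print(o['eef_pos'],o['ee_rot'])
for n in("scene","top"):
    im=snapshot(n); cv2.imwrite(f"pics/{n}1.png",im[:,:,::-1])
    p=o['eef_pos']; 
    for d in(-.025,0.,.035): print(n,[proj(n,p+np.array([s,0,d])).round(1).tolist() for s in(-.0365,0,.0365)])
s=cv2.imread("pics/scene1.png");t=cv2.imread("pics/top1.png")
cv2.imwrite("pics/c1.png",cv2.resize(s[170:310,210:350],(600,600),interpolation=2))
cv2.imwrite("pics/c2.png",cv2.resize(t[170:280,290:430],(700,550),interpolation=2))
```

```text
[ 0.53188406 -0.10583865  0.23833846] [-3.14060935e+00 -3.83286605e-04  1.61312892e+00]
scene [[258.9, 211.5], [274.9, 220.3], [291.8, 229.4]]
scene [[257.6, 198.9], [273.9, 207.5], [291.1, 216.6]]
scene [[255.6, 180.3], [272.5, 188.7], [290.2, 197.5]]
top [[361.1, 239.6], [361.3, 220.5], [361.5, 201.7]]
top [[362.6, 237.5], [362.8, 217.9], [363.0, 198.6]]
top [[364.8, 234.3], [365.0, 214.0], [365.2, 194.0]]
```

View pics/c1.png

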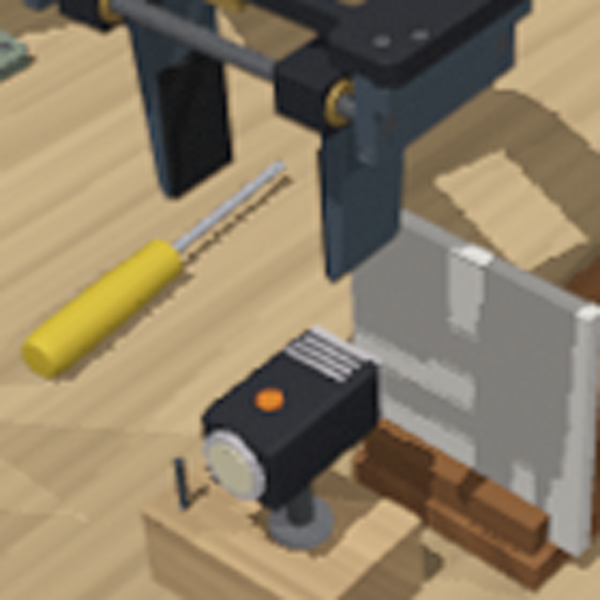

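View pics/c2.png

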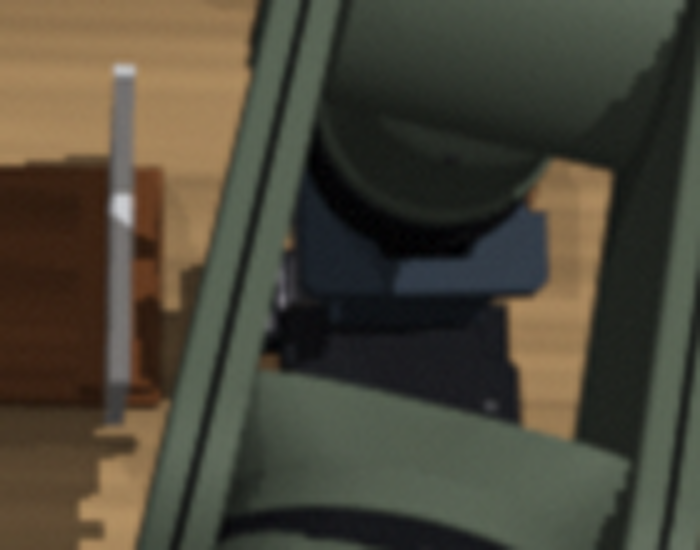

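Run:
```python
from h import *
p=np.array([.5319,-.1058,.2383])
for s in(-.0364,.0364):
  for y in(-.016,.016):print(s,y,proj("scene",p+[s,y,-.025]))
k=lambda x,y:(210+x/4.286-.5,170+y/4.286-.5)
for q in[(173,197),(231,160),(322,268),(330,278),(400,240)]: print(q,np.array(k(*q)).round(1),(ray("scene",k(*q),.2133)-p)[:2].round(4))
```

```text
-0.0364 -0.016 [251.86699471 216.07441225]
-0.0364 0.016 [265.93953327 207.16843998]
0.0364 -0.016 [284.6757865  234.40555997]
0.0364 0.016 [298.62239695 224.56859812]
(173, 197) [249.9 215.5] [-0.0401 -0.0169]
(231, 160) [263.4 206.8] [-0.0403  0.014 ]
(322, 268) [284.6 232. ] [ 0.0324 -0.0118]
(330, 278) [286.5 234.4] [ 0.0385 -0.0141]
(400, 240) [302.8 225.5] [0.043  0.0185]
```

Request:
{"op": "send_rows", "data": {
  "motion": "0.001 0.001 -0.02 0 0 0; 0.001 0.001 -0.05 0 0 0; 0.001 0.001 -0.085 0 0 0; 0.001 0.001 -0.11 0 0 0; 0.001 0.001 -0.121 0 0 0"
}}

```text
t: 2.7
eef_pos: [0.5312, -0.1019, 0.1168]
ee_rot: [-3.139, -0.001, 1.616]
contact_force: [0.1, 0.5, 1.0]
opening: 0.0729
```

Request:
{"op": "send_rows", "data": {
  "motion": "0 0 0 0 0 0; 0 0 0 0 0 0; 0 0 0 0 0 0; 0 0 0 0 0 0; 0 0 0 0 0 0",
  "fingers": 20,
  "squeeze": 12
}}

```text
t: 3.32
eef_pos: [0.5322, -0.1036, 0.1184]
ee_rot: [-3.141, 0.0, 1.615]
contact_force: [-1.9, 0.0, 3.7]
opening: 0.0406
```

Request:
{"op": "send_rows", "data": {
  "motion": "0 0 0.01 0 0 0; 0 0 0.035 0 0 0; 0 0 0.075 0 0 0; 0 0 0.12 0 0 0; 0 0 0.16 0 0 0",
  "squeeze": 25
}}

```text
t: 3.95
eef_pos: [0.5327, -0.1035, 0.2798]
ee_rot: [3.14, 0.0, 1.615]
contact_force: [0.2, 0.8, -2.2]
opening: 0.0402
```

Run:
```python
from h import *
o=observe(); print(o['eef_pos'],o['ee_rot'],o['contact_force'],o['opening'],o['joints'])
for n in("scene",):
    im=snapshot(n); cv2.imwrite(f"pics/{n}2.png",im[:,:,::-1])
```

```text
[ 0.53269051 -0.1034766   0.2798136 ] [3.14031572e+00 1.64928999e-04 1.61502418e+00] [ 0.18198324  0.84883241 -2.1773573 ] 0.040202113237345016 [-2.13152067e-01  2.44409638e-01  1.56748160e+00  1.70529057e-04
  1.32842457e+00 -2.57420851e-01]
```

View pics/scene2.png

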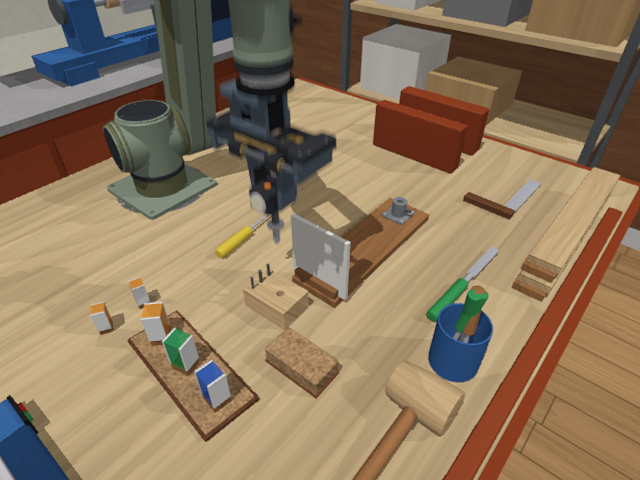

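Request:
{"op": "send_rows", "data": {
  "motion": "0.001 0.015 0.005 0 0 0; 0.003 0.055 0.01 0 0 -0.5; 0.006 0.105 0.01 0 0 -1; 0.008 0.155 0.01 0 0 -1.5; 0.011 0.205 0.01 0 0 -2.2"
}}

```text
t: 4.62
eef_pos: [0.5423, 0.1039, 0.2859]
ee_rot: [-3.138, 0.0, 1.577]
contact_force: [0.9, 0.4, -2.0]
opening: 0.0397
```

Request:
{"op": "send_rows", "data": {
  "motion": "0.003 0.05 0 0 0 0; 0.005 0.1 0 0 0 0; 0.007 0.14 0 0 0 0; 0.008 0.162 -0.01 0 0 0; 0.008 0.17 -0.03 0 0 0"
}}

```text
t: 5.25
eef_pos: [0.551, 0.2729, 0.2562]
ee_rot: [-3.14, 0.001, 1.578]
contact_force: [-0.3, -0.4, -2.4]
opening: 0.0406
```

Request:
{"op": "send_rows", "data": {
  "motion": "0 0 -0.02 0 0 0; 0 0 -0.045 0 0 0; 0 0 -0.06 0 0 0; 0 0 -0.07 0 0 0; 0 0 -0.07 0 0 0"
}}

```text
t: 5.88
eef_pos: [0.5513, 0.2712, 0.1873]
ee_rot: [-3.14, 0.001, 1.576]
contact_force: [0.0, -0.3, -2.9]
opening: 0.04
```

Run:
```python
from h import *
o=observe(); print(o['eef_pos'],o['ee_rot'],o['contact_force'],o['opening'],o['joints'])
for n in("scene","top"):
    im=snapshot(n)[:,:,::-1]; cv2.imwrite(f"pics/{n}3.png",im)
    r=(140,340,250,460) if n=="scene" else (160,120,270,260)
    y0,x0,y1,x1=(130,340,240,460) if n=="scene" else (170,120,280,260)
    cv2.imwrite(f"pics/{n}3c.png",cv2.resize(im[y0:y1,x0:x1],None,fx=5.4,fy=5.4,interpolation=2))
```

```text
[0.55129278 0.27124151 0.1872552 ] [-3.14037478e+00  6.64331827e-04  1.57643703e+00] [ 0.01151921 -0.31220268 -2.90112727] 0.040030576474258596 [ 4.38563378e-01  4.16578650e-01  1.54881008e+00 -9.97256406e-05
  1.17758814e+00  4.32961349e-01]
```

View pics/scene3c.png

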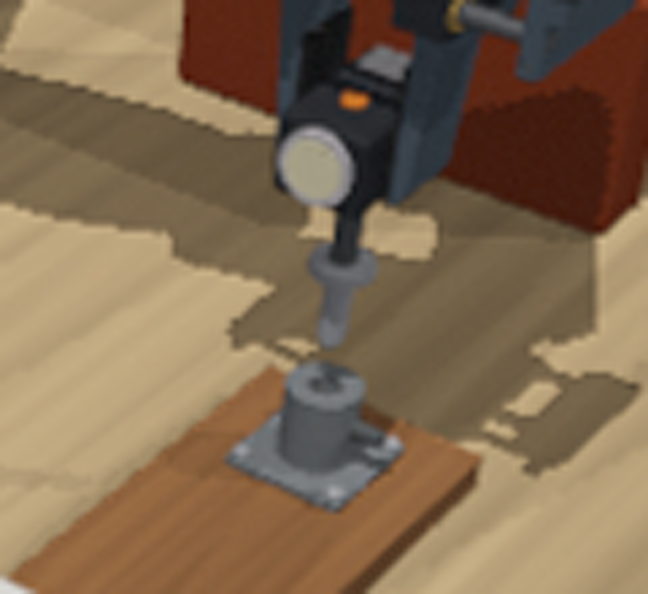

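View pics/top3c.png

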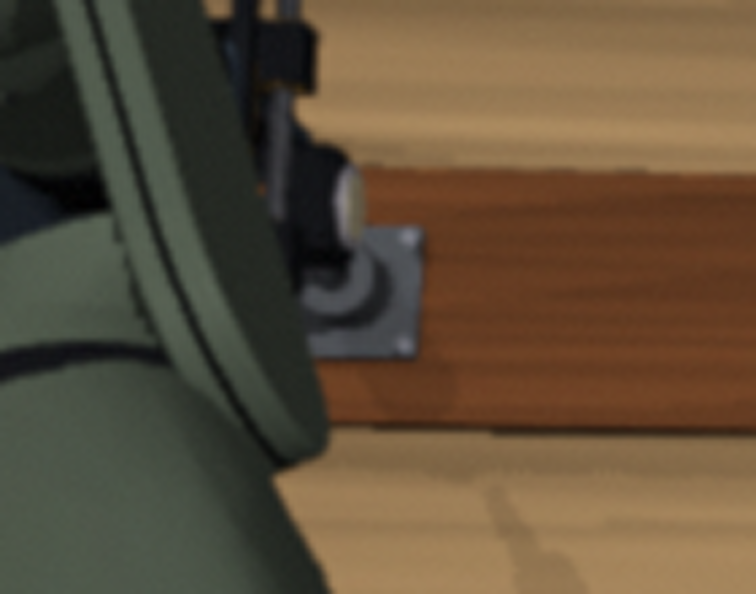

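```bash
python3 - <<'E'
from h import *
k=lambda x,y:np.array((340+x/5.4-.5,130+y/5.4-.5))
p=np.array([.5513,.2712,.1873]); tip=p[2]-.1094
print(tip)
for z in(0,.036,.042,.075): print(z,proj("scene",[p[0]-.0025,p[1]-.001,tip+z]))
for nm,q,z in[("tip",(331,341),tip),("collar bottom/top",(342,267),tip+.039),("stemtop",(349,207),tip+.078),("lens",(316,167),tip+.1),("hole",(324,380),.058),("rimc",(326,387),.058)]:
    print(nm,k(*q).round(1),(ray("scene",k(*q),z)*1000).round(1))
E
python3 - <<'E'
import cv2
s=cv2.imread("pics/scene3.png")
cv2.imwrite("pics/d1.png",cv2.resize(s[145:205,380:425],(585,780)[:2],interpolation=0)[:600] if 0 else cv2.resize(s[160:206,380:425],(585,598),interpolation=0))
E
```

```text
0.0779
0 [400.96488573 193.11217404]
0.036 [402.89507804 179.44975169]
0.042 [403.22559256 177.11028066]
0.075 [405.09069772 163.90856266]
tip [400.8 192.6] [547.5 271.5  77.9]
collar bottom/top [402.8 178.9] [549.9 267.6 116.9]
stemtop [404.1 167.8] [558.2 250.5 155.9]
lens [398.  160.4] [550.5 234.3 177.9]
hole [399.5 199.9] [546.9 271.4  58. ]
rimc [399.9 201.2] [550.3 267.5  58. ]
```

View pics/d1.png

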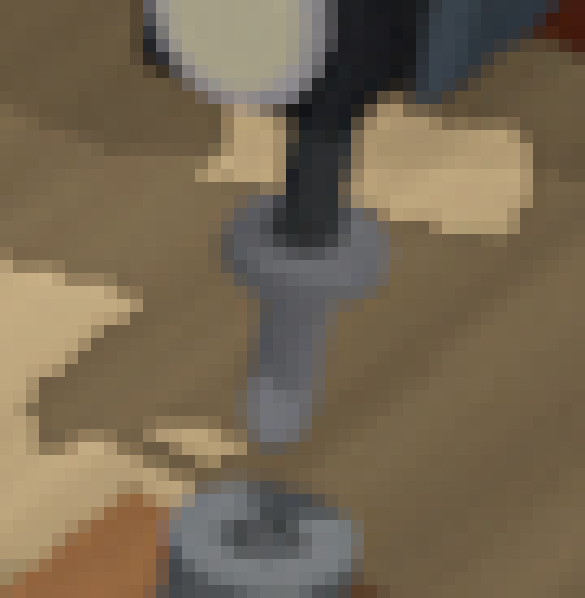

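```bash
python3 - <<'E'
from h import *
k=lambda x,y:np.array((120+x/5.4-.5,170+y/5.4-.5))
print(ray("top",k(353,207),.1779), ray("top",(181.06,220.3),.058))
s=cv2.imread("pics/scene0.png"); g=s[:,:,1]
# stand direction in scene: baseboard right long edge & left edge
import sys
def fit(n,a,b,z,im,w=5):
    a=np.array(a,float);b=np.array(b,float);d=(b-a)/np.linalg.norm(b-a);nn=np.array([-d[1],d[0]]);P=[]
    L=int(np.linalg.norm(b-a)); gg=cv2.GaussianBlur(im,(0,0),.8).astype(np.float32)
    for t in range(4,L-4):
        c=a+d*t; us=np.arange(-w,w+.01,.25); pts=c+us[:,None]*nn
        v=cv2.remap(gg,pts[:,0].astype(np.float32)[None],pts[:,1].astype(np.float32)[None],1)[0]
        dd=np.abs(np.diff(v)); i=dd.argmax(); P.append(c+nn*(us[i]+.125))
    return linew(n,P,z)
g=s[:,:,0]
print("right edge",fit("scene",(352,282),(424,217),.018,g))
print("left edge",fit("scene",(335,236),(390,202),.018,g))
print("card top",fit("scene",(293,217),(349,247),.155,g))
E
python3 - <<'E'
import cv2
s=cv2.imread("pics/scene0.png")
cv2.imwrite("pics/e1.png",cv2.resize(s[190:310,285:435],(750,600),interpolation=2))
E
```

```text
[0.55426243 0.23621994 0.1779    ] [0.55187668 0.2720748  0.058     ]
right edge (array([0.6111705, 0.1230651], dtype=float32), np.float32(89.55759), np.float32(0.0027903626))
left edge (array([0.49532604, 0.17782015], dtype=float32), np.float32(-89.37573), np.float32(0.007879289))
card top (array([ 0.5547422 , -0.01508006], dtype=float32), np.float32(0.4060579), np.float32(0.0004493538))
```

View pics/e1.png

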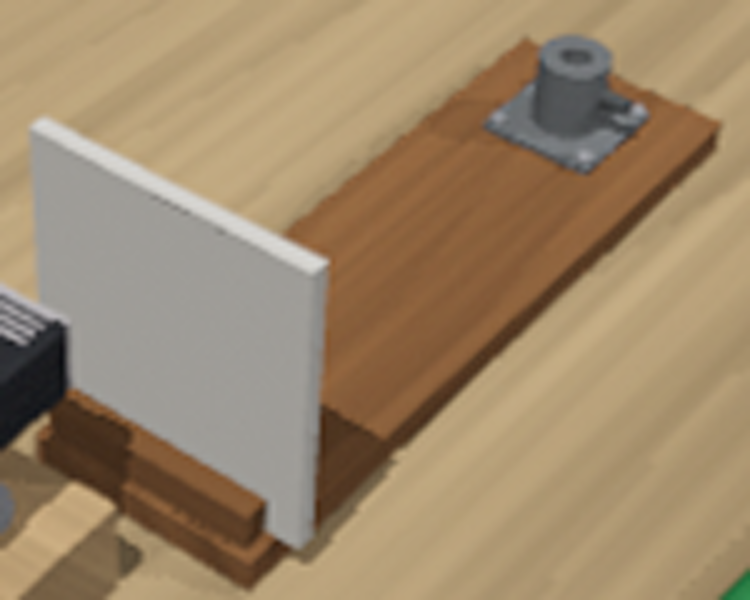

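Request:
{"op": "send_rows", "data": {
  "motion": "0 0 -0.006 0 0 0; 0 0 -0.012 0 0 0; 0 0 -0.018 0 0 0; 0 0 -0.023 0 0 0; 0 0 -0.026 0 0 0"
}}

```text
t: 6.6
eef_pos: [0.5514, 0.2715, 0.1615]
ee_rot: [-3.141, 0.0, 1.577]
contact_force: [0.4, -0.5, -1.7]
opening: 0.0404
```

Request:
{"op": "send_rows", "data": {
  "motion": "0 0 -0.003 0 0 0; 0 0 -0.006 0 0 0; 0 0 -0.009 0 0 0; 0 0 -0.012 0 0 0; 0 0 -0.012 0 0 0"
}}

```text
t: 7.22
eef_pos: [0.5514, 0.2714, 0.1497]
ee_rot: [-3.141, 0.0, 1.577]
contact_force: [0.6, -0.6, -1.9]
opening: 0.0401
```

Request:
{"op": "send_rows", "data": {
  "motion": "0 0 -0.004 0 0 0; 0 0 -0.008 0 0 0; 0 0 -0.012 0 0 0; 0 0 -0.015 0 0 0; 0 0 -0.017 0 0 0"
}}

```text
t: 7.85
eef_pos: [0.5515, 0.2715, 0.1327]
ee_rot: [-3.141, 0.0, 1.577]
contact_force: [0.2, 0.2, -2.3]
opening: 0.0401
```

Run:
```python
from h import *
im=snapshot("scene")[:,:,::-1]; cv2.imwrite("pics/s4.png",im)
cv2.imwrite("pics/s4c.png",cv2.resize(im[150:240,350:450],(660,594),interpolation=2))
```

```text
(no output)
```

View pics/s4c.png

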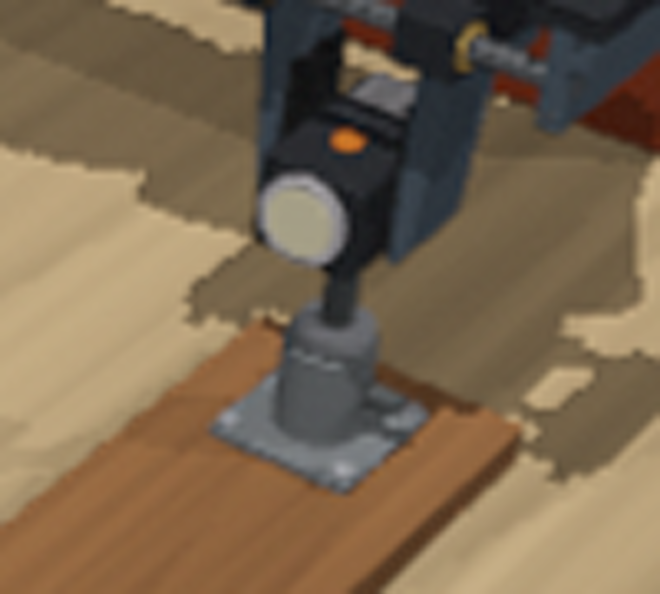

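Request:
{"op": "send_rows", "data": {
  "motion": "0 0 -0.0005 0 0 0; 0 0 -0.001 0 0 0; 0 0 -0.0015 0 0 0; 0 0 -0.002 0 0 0; 0 0 -0.0025 0 0 0"
}}

```text
t: 8.52
eef_pos: [0.5516, 0.2717, 0.1322]
ee_rot: [3.141, -0.001, 1.577]
contact_force: [-2.9, -0.6, 10.0]
opening: 0.0401
```

Request:
{"op": "send_rows", "data": {
  "motion": "0 0 0.0015 0 0 0; 0 0 0.0015 0 0 0; 0 0 0.0015 0 0 0; 0 0 0.0015 0 0 0; 0 0 0.0015 0 0 0",
  "fingers": 65
}}

```text
t: 9.15
eef_pos: [0.5516, 0.2715, 0.1318]
ee_rot: [-3.141, 0.0, 1.577]
contact_force: [-0.3, 0.4, -1.0]
opening: 0.0593
```

Request:
{"op": "send_rows", "data": {
  "motion": "0 0 0.02 0 0 0; 0 0 0.055 0 0 0; 0 0 0.09 0 0 0; -0.01 -0.03 0.12 0 0 0; -0.03 -0.08 0.13 0 0 0"
}}

```text
t: 9.78
eef_pos: [0.5226, 0.1918, 0.2638]
ee_rot: [3.137, -0.001, 1.579]
contact_force: [-0.5, -1.8, 0.4]
opening: 0.0595
```

Request:
{"op": "send_rows", "data": {
  "motion": "-0.015 -0.05 0 0 0 -4; -0.03 -0.1 0 0 0 -10; -0.04 -0.15 0 0 0 -17; -0.055 -0.2 0 0 0 -24; -0.06 -0.24 0 0 0 -31"
}}

```text
t: 10.4
eef_pos: [0.4605, -0.0501, 0.2622]
ee_rot: [3.141, 0.0, 1.031]
contact_force: [0.5, 0.4, 0.1]
opening: 0.0596
```

Run:
```python
from h import *
o=observe(); print(o['eef_pos'],o['ee_rot'],o['contact_force'],o['opening'])
for n in("scene","top"):
    im=snapshot(n)[:,:,::-1]; cv2.imwrite(f"pics/{n}5.png",im)
    y0,x0,y1,x1=(150,350,225,450) if n=="scene" else (190,150,250,230)
    cv2.imwrite(f"pics/{n}5c.png",cv2.resize(im[y0:y1,x0:x1],None,fx=8,fy=8,interpolation=0))
```

```text
[ 0.46054876 -0.05013416  0.26219054] [3.14112047e+00 2.74991515e-05 1.03091990e+00] [0.48671874 0.4075735  0.06737294] 0.05964544488637024
```

View pics/scene5c.png

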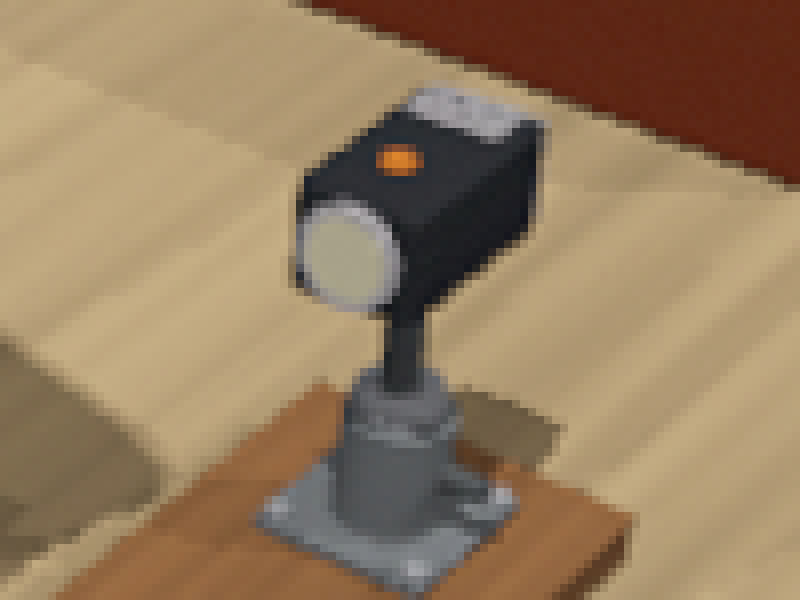

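View pics/top5c.png

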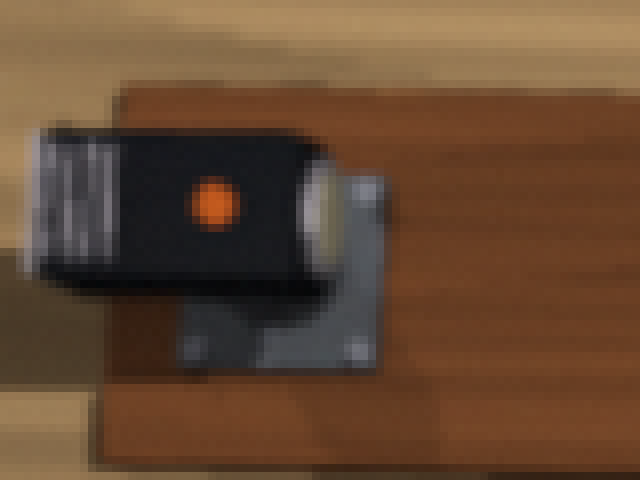

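View pics/scene5.png

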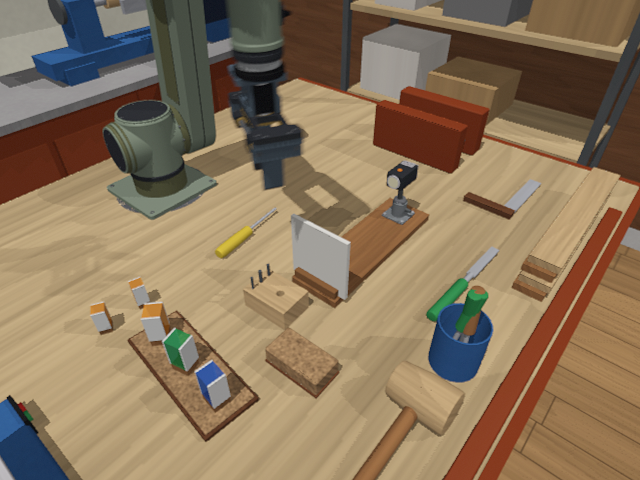

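Run:
```python
from h import *
t=cv2.imread("pics/top5.png"); s=cv2.imread("pics/scene5.png")
P=edgefit(t[:,:,2],range(159,185),201,211,-1); print(P[[0,-1]],linew("top",P,.140))
P=edgefit(t[:,:,1],range(168,305),194,208,-1); print("base",linew("top",P,.018))
P=edgefit(t[:,:,1],range(166,275),242,256,1); print("base",linew("top",P,.018))
k=lambda x,y:(350+x/8-.5,150+y/8-.5)
Q=[(303,180),(410,88),(545,125),(418,218)]
W=np.array([ray("scene",k(*q),.14) for q in Q]);print(W.round(4),W.mean(0))
for a,b in((1,0),(2,3)):
    d=W[b]-W[a];print(np.degrees(np.arctan2(d[1],d[0])))
print("lens",ray("scene",k(349,256),.122))
k2=lambda x,y:(150+x/8-.5,190+y/8-.5)
print("lens top",ray("top",k2(322,216),.122),"button",ray("top",k2(215,205),.14),ray("scene",k(399,160),.14))
```

```text
[[159.         205.41871643]
 [184.         205.7816925 ]] (array([0.5660413, 0.2704324], dtype=float32), np.float32(-89.039764), np.float32(0.00017622576))
base (array([0.6071751 , 0.17836396], dtype=float32), np.float32(-89.54028), np.float32(0.0029715))
base (array([0.49400547, 0.19077963], dtype=float32), np.float32(-89.70229), np.float32(0.0005725826))
[[0.5272 0.2369 0.14  ]
 [0.5231 0.2966 0.14  ]
 [0.5621 0.3031 0.14  ]
 [0.561  0.2403 0.14  ]] [0.54333947 0.26925882 0.14      ]
-86.06024058779936
-91.01626462810138
lens [0.54318159 0.23818483 0.122     ]
lens top [0.54827923 0.23869801 0.122     ] button [0.54679409 0.26164887 0.14      ] [0.54137486 0.26206532 0.14      ]
```

Run:
```python
from h import *
c=np.array([.5493,.268,0]); th=np.linspace(0,2*np.pi,60)
im=cv2.imread("pics/scene5.png")[150:225,350:450]; im=cv2.resize(im,None,fx=8,fy=8,interpolation=2)
def ring(r,z,col):
    P=np.array([proj("scene",c+[r*np.cos(a),r*np.sin(a),z]) for a in th]); P=((P-[350,150]+.5)*8).astype(np.int32); cv2.polylines(im,[P],True,col,1)
ring(.017,.058,(0,255,0));ring(.014,.058,(255,255,0));ring(.014,.064,(0,0,255))
Q=[c+[sx*.02,sy*.034,z] for z in(.104,.140) for sx,sy in((1,1),(1,-1),(-1,-1),(-1,1))]
Q=((np.array([proj("scene",q) for q in Q])-[350,150]+.5)*8).astype(np.int32)
cv2.polylines(im,[Q[:4]],True,(255,0,255),1);cv2.polylines(im,[Q[4:]],True,(255,0,255),1)
cv2.imwrite("pics/f1.png",im)
c=np.array([.5519,.2721,0])
im=cv2.imread("pics/top5.png")[185:250,145:235]; im=cv2.resize(im,None,fx=8,fy=8,interpolation=2)
Q=[c+[sx*.02,sy*.034,z] for z in(.104,.140) for sx,sy in((1,1),(1,-1),(-1,-1),(-1,1))]
Q=((np.array([proj("top",q) for q in Q])-[145,185]+.5)*8).astype(np.int32)
cv2.polylines(im,[Q[:4]],True,(255,0,255),1);cv2.polylines(im,[Q[4:]],True,(0,255,0),1)
cv2.imwrite("pics/f2.png",im)
```

```text
(no output)
```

View pics/f1.png

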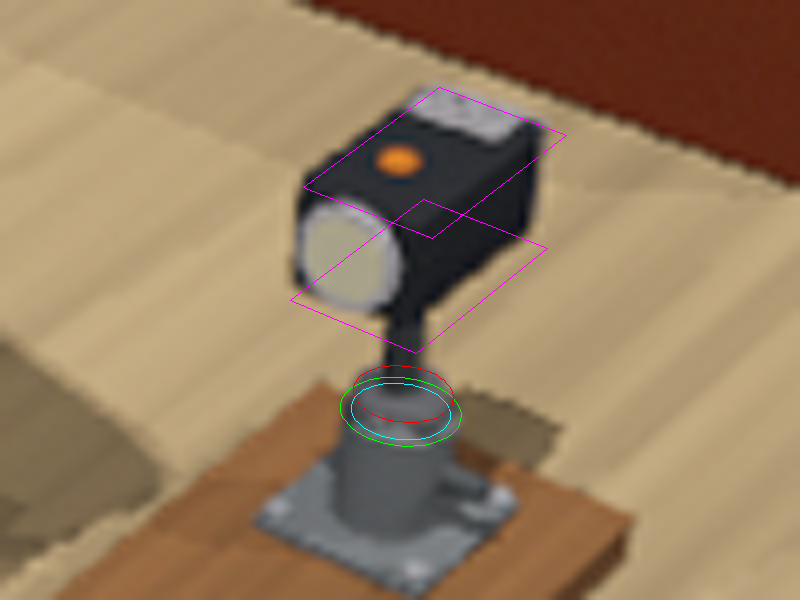

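View pics/f2.png

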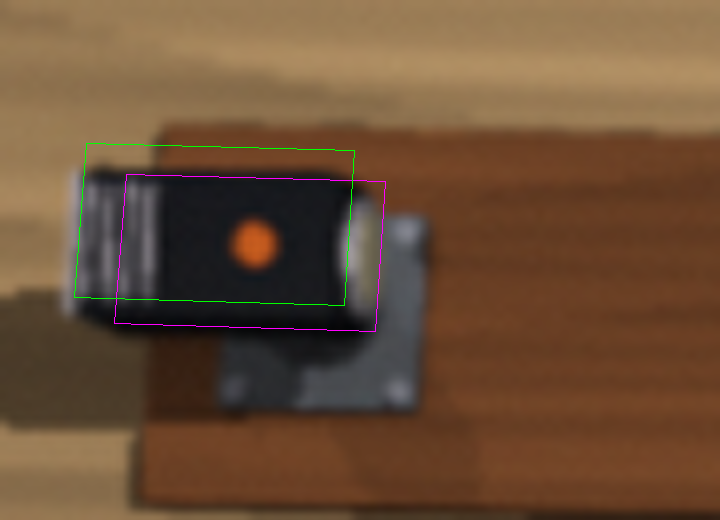

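Request:
{"op": "send_rows", "data": {
  "motion": "0.01 0.03 0 0 0 7; 0.025 0.08 0 0 0 15; 0.04 0.13 0 0 0 23; 0.055 0.18 0 0 0 31; 0.07 0.23 0 0 0 31.2",
  "fingers": 80
}}

```text
t: 11.12
eef_pos: [0.5317, 0.1842, 0.262]
ee_rot: [3.141, -0.0, 1.583]
contact_force: [0.0, -0.7, -0.0]
opening: 0.0728
```

Request:
{"op": "send_rows", "data": {
  "motion": "0.01 0.04 0 0 0 0; 0.018 0.075 0 0 0 0; 0.021 0.09 -0.01 0 0 0; 0.021 0.092 -0.03 0 0 0; 0.021 0.092 -0.05 0 0 0"
}}

```text
t: 11.75
eef_pos: [0.5519, 0.2735, 0.2106]
ee_rot: [-3.141, 0.001, 1.581]
contact_force: [0.8, 0.2, 0.5]
opening: 0.0729
```

Request:
{"op": "send_rows", "data": {
  "motion": "0 0 -0.02 0 0 0; 0 0 -0.045 0 0 0; 0 0 -0.065 0 0 0; 0 0 -0.076 0 0 0; 0 0 -0.079 0 0 0"
}}

```text
t: 12.38
eef_pos: [0.5521, 0.2731, 0.1323]
ee_rot: [-3.14, 0.001, 1.58]
contact_force: [-0.3, -0.2, 0.7]
opening: 0.0728
```

Request:
{"op": "send_rows", "data": {
  "motion": "0 0 0 0 0 0; 0 0 0 0 0 0; 0 0 0 0 0 0; 0 0 0 0 0 0; 0 0 0 0 0 0",
  "fingers": 20,
  "squeeze": 10
}}

```text
t: 13.0
eef_pos: [0.5524, 0.2736, 0.1334]
ee_rot: [-3.142, -0.0, 1.58]
contact_force: [-1.3, 1.0, 2.8]
opening: 0.0407
```

Run:
```python
from h import *
o=observe(); print(o['eef_pos'],o['ee_rot'],o['contact_force'],o['wrist_torque'],o['opening'])
im=snapshot("scene")[:,:,::-1]; cv2.imwrite("pics/s6.png",im)
cv2.imwrite("pics/s6c.png",cv2.resize(im[150:225,350:450],(800,600),interpolation=2))
```

```text
[0.55237888 0.27359354 0.13340723] [-3.14153751e+00 -2.44699785e-04  1.58011902e+00] [-1.31397892  1.02241799  2.83591105] [-0.10134752  0.50671588  0.00581819] 0.04067817809454254
```

View pics/s6c.png

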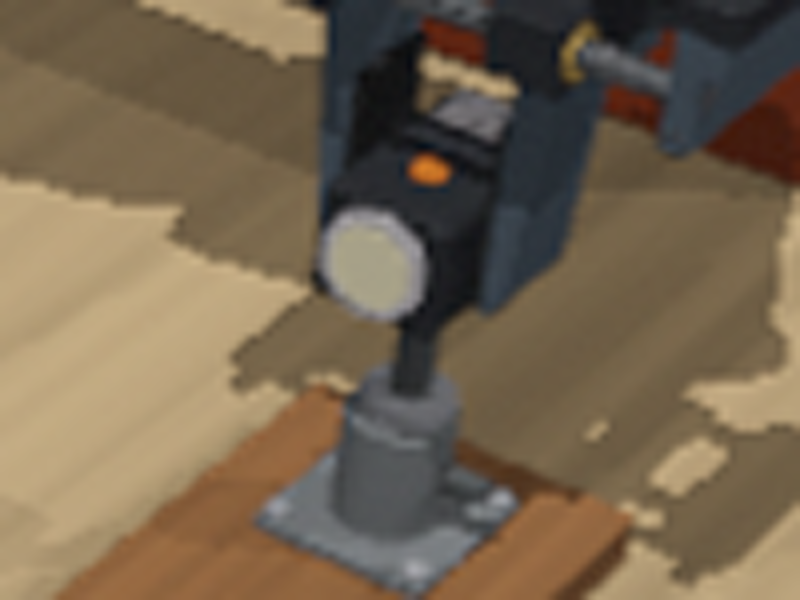

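Request:
{"op": "send_rows", "data": {
  "motion": "-0.0005 -0.0005 -0.0005 0 0 0; -0.001 -0.001 -0.001 0 0 0; -0.001 -0.001 -0.002 0 0 0; -0.001 -0.001 -0.003 0 0 0; -0.001 -0.001 -0.003 0 0 0",
  "squeeze": 20
}}

```text
t: 13.68
eef_pos: [0.5521, 0.2734, 0.1332]
ee_rot: [3.139, -0.003, 1.58]
contact_force: [-3.7, -0.3, 15.1]
opening: 0.0406
```

Run:
```python
from h import *
o=observe(); print(o['eef_pos'],o['ee_rot'],o['contact_force'],o['wrist_torque'],o['opening'])
```

```text
[0.55213349 0.27339972 0.13315304] [ 3.13858894e+00 -2.53581927e-03  1.57988393e+00] [-3.72312148 -0.31453852 15.10865915] [-0.0770123   1.12777627  0.01655115] 0.040641929287551684
```

Run:
```python
from h import *
o=observe()
img=snapshot("scene")[:,:,::-1].copy(); cv2.imwrite("pics/s7.png",img)
x0,y0,k=370,175,14
im=cv2.resize(img[y0:y0+42,x0:x0+56],None,fx=k,fy=k,interpolation=2); th=np.linspace(0,2*np.pi,60); raw=im.copy()
c=np.array([.5493,.268,0])
def ring(r,z,col):
    P=np.array([proj("scene",c+[r*np.cos(a),r*np.sin(a),z]) for a in th]); P=((P-[x0,y0]+.5)*k).astype(np.int32); cv2.polylines(im,[P],True,col,1)
ring(.017,.058,(0,255,0));ring(.014,.058,(255,255,0));ring(.014,.064,(0,0,255));ring(.017,.025,(0,255,0))
cv2.imwrite("pics/g1.png",im)
cv2.imwrite("pics/g0.png",raw)
```

```text
(no output)
```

View pics/g1.png

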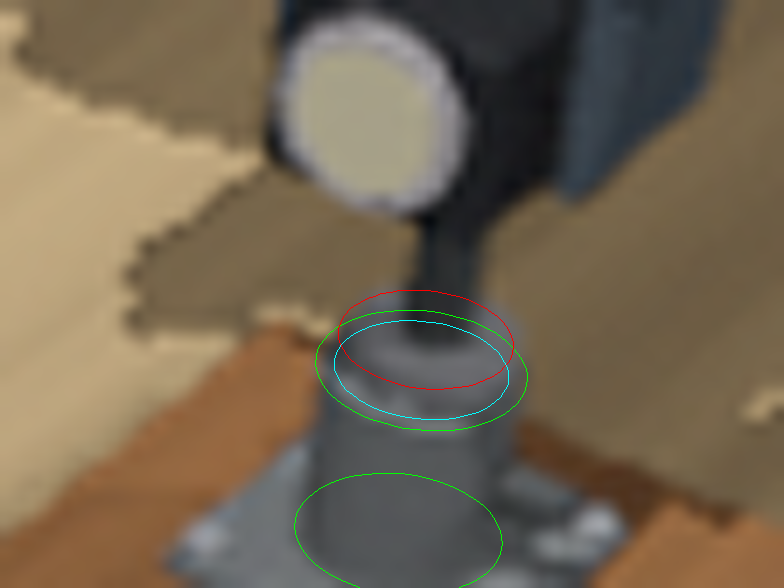

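View pics/g0.png

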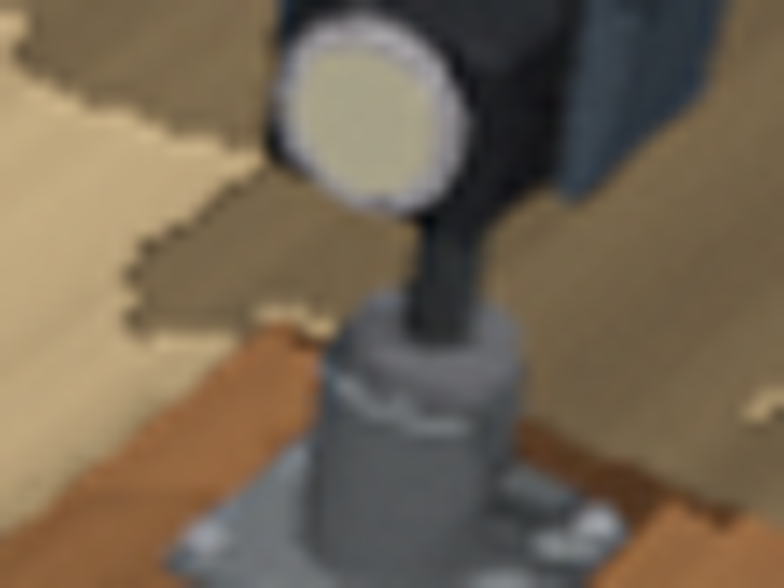

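Request:
{"op": "send_rows", "data": {
  "motion": "0 0 0.001 0 0 0; 0 0 0.002 0 0 0; -0.0007 0.0003 0.002 0 0 0; -0.0015 0.0005 0.002 0 0 0; -0.0015 0.0005 0.002 0 0 0"
}}

```text
t: 14.35
eef_pos: [0.5516, 0.2735, 0.1333]
ee_rot: [3.137, -0.001, 1.58]
contact_force: [-0.2, 0.4, 5.7]
opening: 0.0405
```

Run:
```python
from h import *
o=observe(); print(o['eef_pos'],o['ee_rot'],o['contact_force'],o['wrist_torque'],o['opening'])
```

```text
[0.55157114 0.2734937  0.13334074] [ 3.13708476e+00 -1.40435510e-03  1.58047140e+00] [-0.17512941  0.38651737  5.72279528] [-0.08749679 -0.01410262  0.00618657] 0.04049633314474756
```

Request:
{"op": "send_rows", "data": {
  "motion": "-0.0003 0 0.0007 0 0 0; -0.0006 0 0.0014 0 0 0; -0.0006 0 0.0014 0 0 0; -0.0006 0 0.0014 0 0 0; -0.0006 0 0.0014 0 0 0"
}}

```text
t: 14.98
eef_pos: [0.5499, 0.2732, 0.1335]
ee_rot: [3.141, -0.0, 1.58]
contact_force: [2.1, 1.7, 2.8]
opening: 0.0401
```

Run:
```python
from h import *
o=observe(); print(o['eef_pos'],o['ee_rot'],o['contact_force'],o['wrist_torque'],o['opening'])
img=snapshot("scene")[:,:,::-1].copy(); cv2.imwrite("pics/s8.png",img)
x0,y0,k=370,175,14
im=cv2.resize(img[y0:y0+42,x0:x0+56],None,fx=k,fy=k,interpolation=2); th=np.linspace(0,2*np.pi,60); raw=im.copy()
c=np.array([.5493,.268,0])
def ring(r,z,col):
    P=np.array([proj("scene",c+[r*np.cos(a),r*np.sin(a),z]) for a in th]); P=((P-[x0,y0]+.5)*k).astype(np.int32); cv2.polylines(im,[P],True,col,1)
ring(.014,.064,(0,0,255))
cv2.imwrite("pics/g2.png",im)
```

```text
[0.54986317 0.27316738 0.13350867] [ 3.14051283e+00 -3.85449957e-04  1.58020259e+00] [2.10589237 1.65207453 2.79540955] [ 0.08132895 -0.55692992 -0.02205955] 0.04005288820718615
```

View pics/g2.png

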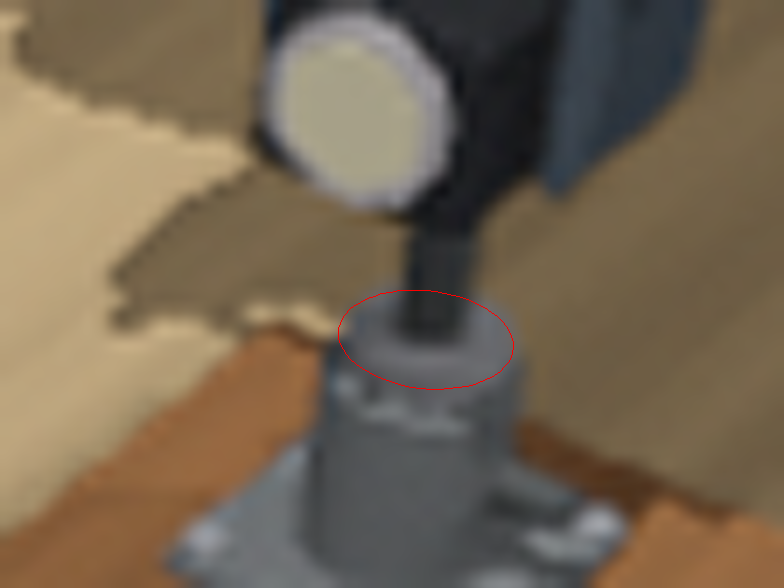

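Request:
{"op": "send_rows", "data": {
  "motion": "0.0004 0.0003 0.0003 0 0 0; 0.0008 0.0006 0.0003 0 0 0; 0.0008 0.0006 0.0003 0 0 0; 0.0008 0.0006 0.0003 0 0 0; 0.0008 0.0006 0.0003 0 0 0"
}}

```text
t: 15.65
eef_pos: [0.55, 0.2734, 0.1335]
ee_rot: [-3.141, 0.0, 1.58]
contact_force: [1.2, -0.8, 1.3]
opening: 0.0396
```

Run:
```python
from h import *
o=observe(); print(o['eef_pos'],o['ee_rot'],o['contact_force'],o['wrist_torque'],o['opening'])
```

```text
[0.55002349 0.27340881 0.13350065] [-3.14102870e+00  4.81944895e-04  1.58019036e+00] [ 1.20239118 -0.84475938  1.2696431 ] [-0.22168871 -0.41528975  0.03844951] 0.0395665288571246
```

Request:
{"op": "send_rows", "data": {
  "motion": "0.0006 -0.0003 0 0 0 0; 0.0006 -0.0003 0 0 0 0; 0.0006 -0.0003 0 0 0 0; 0.0006 -0.0003 0 0 0 0; 0.0006 -0.0003 0 0 0 0",
  "squeeze": 5
}}

```text
t: 16.27
eef_pos: [0.5501, 0.2732, 0.1334]
ee_rot: [-3.14, 0.0, 1.58]
contact_force: [-2.9, 0.6, 3.2]
opening: 0.0398
```

Request:
{"op": "send_rows", "data": {
  "motion": "0 0 0 0 0 0; 0 0 0 0 0 0; 0 0 0 0 0 0; 0 0 0 0 0 0; 0 0 0 0 0 0",
  "fingers": 55
}}

```text
t: 16.9
eef_pos: [0.5509, 0.2733, 0.1337]
ee_rot: [3.141, 0.0, 1.58]
contact_force: [0.0, 0.1, -0.2]
opening: 0.0505
```

Run:
```python
from h import *
o=observe(); print(o['eef_pos'],o['ee_rot'],o['contact_force'],o['wrist_torque'],o['opening'])
img=snapshot("scene")[:,:,::-1].copy(); cv2.imwrite("pics/s9.png",img)
cv2.imwrite("pics/s9c.png",cv2.resize(img[150:225,350:450],(800,600),interpolation=2))
```

```text
[0.55093771 0.27329736 0.13367023] [3.14132925e+00 1.94899133e-05 1.58016147e+00] [ 0.01758146  0.088922   -0.15587101] [-0.10450248  0.05781415 -0.01477111] 0.05045993529845661
```

View pics/s9c.png

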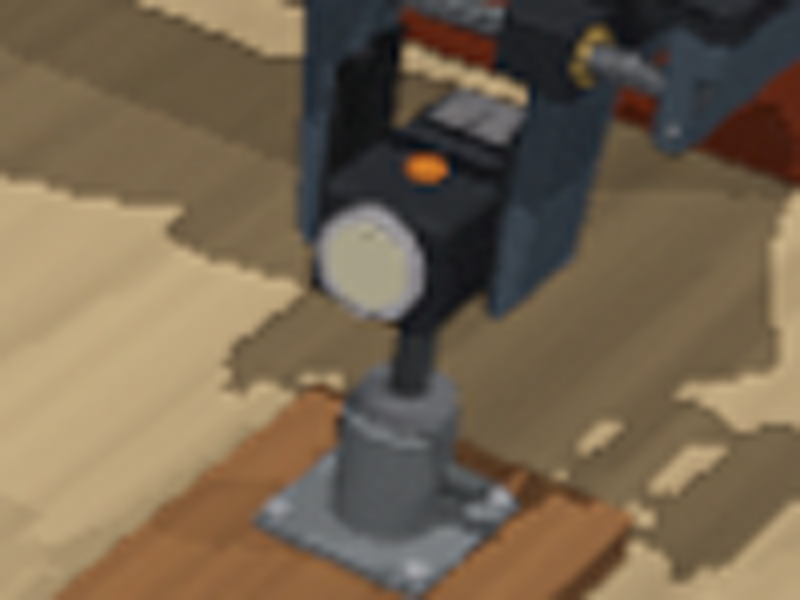

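Request:
{"op": "send_rows", "data": {
  "motion": "0 0 0.005 0 0 0; 0 0 0.02 0 0 0; 0 0 0.05 0 0 0; 0 0 0.09 0 0 0; 0 0 0.125 0 0 0",
  "fingers": 70
}}

```text
t: 17.58
eef_pos: [0.5511, 0.2734, 0.2615]
ee_rot: [3.139, -0.001, 1.58]
contact_force: [0.1, 0.4, 0.9]
opening: 0.0637
```

Request:
{"op": "send_rows", "data": {
  "motion": "-0.012 -0.045 0 0 0 -4; -0.025 -0.1 0 0 0 -10; -0.04 -0.155 0 0 0 -18; -0.055 -0.21 0 0 0 -26; -0.07 -0.265 0 0 0 -34"
}}

```text
t: 18.2
eef_pos: [0.4804, 0.0067, 0.2601]
ee_rot: [3.139, -0.001, 0.983]
contact_force: [-0.6, -0.4, 0.0]
opening: 0.064
```

Run:
```python
from h import *
o=observe(); print(o['eef_pos'],o['ee_rot'],o['contact_force'],o['opening'])
c=np.array([.5493,.268,0])
for n,c,x0,y0 in(("scene",[.5493,.268,0],350,150),("top",[.5519,.2721,0],145,185)):
    img=snapshot(n)[:,:,::-1].copy(); cv2.imwrite(f"pics/{n}10.png",img)
    im=cv2.resize(img[y0:y0+75,x0:x0+95],None,fx=8,fy=8,interpolation=2)
    Q=[np.array(c)+[sx*.02,sy*.034,z] for z in(.104,.140) for sx,sy in((1,1),(1,-1),(-1,-1),(-1,1))]
    Q=((np.array([proj(n,q) for q in Q])-[x0,y0]+.5)*8).astype(np.int32)
    cv2.polylines(im,[Q[:4]],True,(255,0,255),1);cv2.polylines(im,[Q[4:]],True,(0,255,0),1)
    cv2.imwrite(f"pics/{n}10c.png",im)
t=cv2.imread("pics/top10.png")
P=edgefit(t[:,:,2],range(159,185),196,211,-1); print(P[[0,-1]],linew("top",P,.140))
```

```text
[0.48042908 0.00674341 0.26010165] [ 3.13929144e+00 -1.20784777e-03  9.82662471e-01] [-0.58307816 -0.35245616  0.03230114] 0.06403180445560691
[[159.         201.71615601]
 [184.         202.20530701]] (array([0.5738412 , 0.27362075], dtype=float32), np.float32(-89.54585), np.float32(0.0003636408))
```

View pics/scene10c.png

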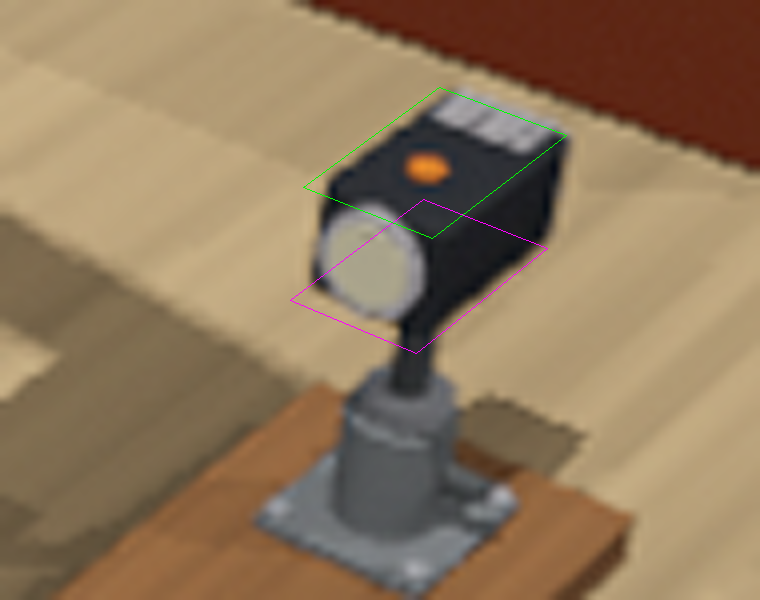

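View pics/top10c.png

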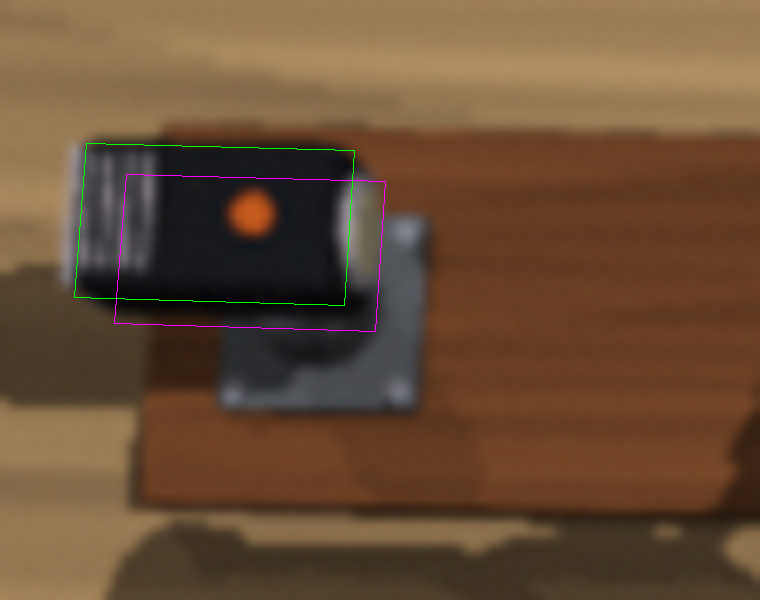

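Request:
{"op": "send_rows", "data": {
  "motion": "-0.008 -0.04 0 0 0 -2; -0.018 -0.095 -0.005 0 0 -4; -0.028 -0.15 -0.015 0 0 -6; -0.039 -0.205 -0.03 0 0 -8; -0.048 -0.255 -0.05 0 0 -8.9"
}}

```text
t: 18.92
eef_pos: [0.4337, -0.2483, 0.2098]
ee_rot: [3.138, -0.001, 0.832]
contact_force: [0.1, 0.0, 0.0]
opening: 0.0642
```

Request:
{"op": "send_rows", "data": {
  "motion": "-0.006 -0.03 -0.015 0 0 0; -0.009 -0.045 -0.04 0 0 0; -0.009 -0.047 -0.06 0 0 0; -0.009 -0.047 -0.07 0 0 0; -0.009 -0.047 -0.07 0 0 0"
}}

```text
t: 19.55
eef_pos: [0.4243, -0.2932, 0.1388]
ee_rot: [-3.141, -0.0, 0.832]
contact_force: [0.1, -0.3, 0.2]
opening: 0.0638
```

Run:
```python
from h import *
o=observe(); print(o['eef_pos'],o['ee_rot'],o['contact_force'],o['opening'])
for n,x0,y0 in(("scene",100,250),("top",395,230)):
    img=snapshot(n)[:,:,::-1].copy(); cv2.imwrite(f"pics/{n}11.png",img)
    cv2.imwrite(f"pics/{n}11c.png",cv2.resize(img[y0:y0+90,x0:x0+110],None,fx=6.5,fy=6.5,interpolation=2))
```

```text
[ 0.42427806 -0.29316379  0.13875074] [-3.14127574e+00 -1.61375360e-04  8.32475193e-01] [ 0.12732104 -0.32240411  0.20215553] 0.06380559695054522
```

View pics/scene11c.png

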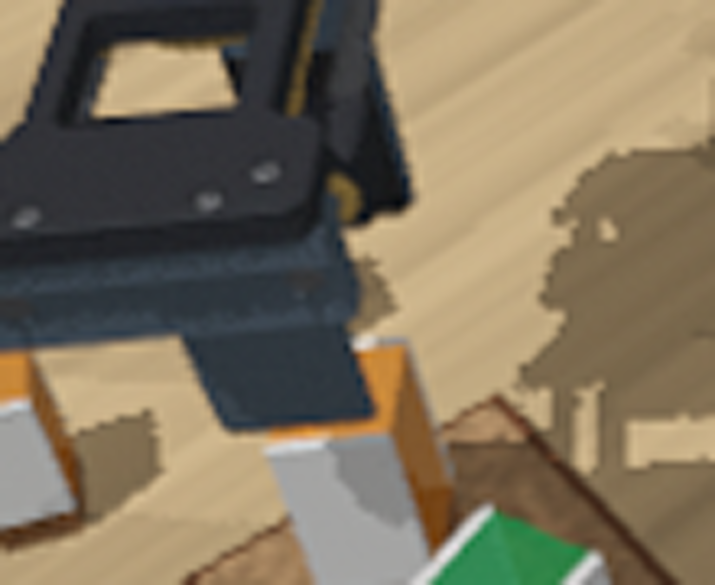

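View pics/top11c.png

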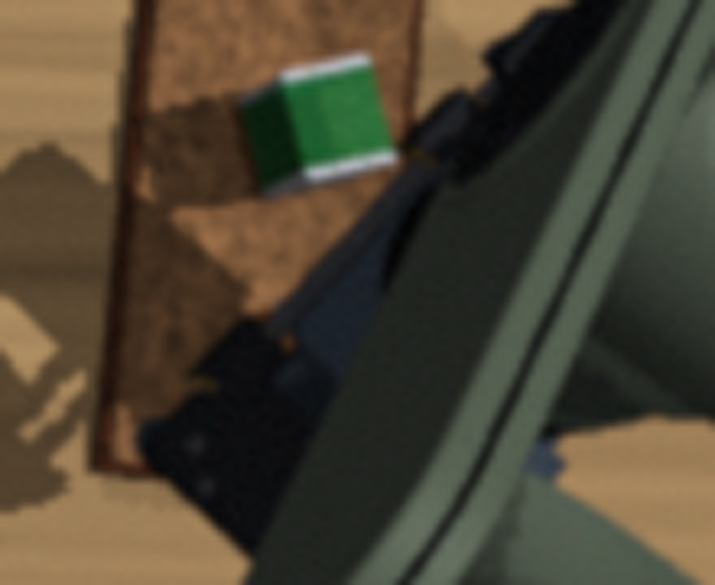

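Request:
{"op": "send_rows", "data": {
  "motion": "-0.001 -0.002 -0.005 0 0 0; -0.001 -0.002 -0.022 0 0 0; -0.001 -0.002 -0.045 0 0 0; -0.001 -0.002 -0.064 0 0 0; -0.001 -0.002 -0.071 0 0 0"
}}

```text
t: 20.27
eef_pos: [0.4225, -0.2954, 0.067]
ee_rot: [-3.14, 0.0, 0.832]
contact_force: [0.1, -0.5, -0.1]
opening: 0.0641
```

Run:
```python
from h import *
o=observe(); print(o['eef_pos'],o['ee_rot'],o['contact_force'],o['opening'])
for n,x0,y0 in(("scene",100,250),):
    img=snapshot(n)[:,:,::-1].copy(); cv2.imwrite(f"pics/{n}12.png",img)
    cv2.imwrite(f"pics/{n}12c.png",cv2.resize(img[y0:y0+90,x0:x0+110],None,fx=6.5,fy=6.5,interpolation=2))
```

```text
[ 0.4225299  -0.29543898  0.06698194] [-3.14046696e+00  1.62645887e-04  8.31529500e-01] [ 0.12387175 -0.48693969 -0.05402234] 0.0640866216178723
```

View pics/scene12c.png

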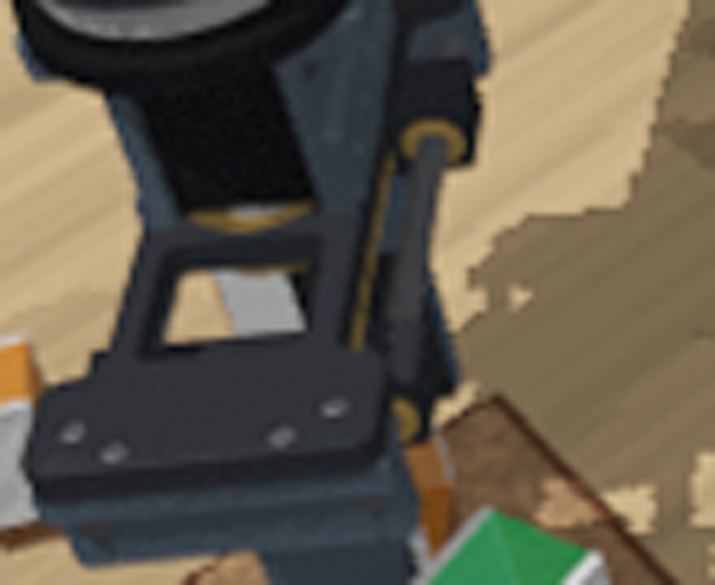

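Request:
{"op": "send_rows", "data": {
  "motion": "0 0 0 0 0 0; 0 0 0 0 0 0; 0 0 0 0 0 0; 0 0 0 0 0 0; 0 0 0 0 0 0",
  "fingers": 20,
  "squeeze": 12
}}

```text
t: 20.95
eef_pos: [0.4231, -0.2958, 0.0682]
ee_rot: [3.141, -0.0, 0.831]
contact_force: [-1.8, -0.2, 5.1]
opening: 0.0359
```

Request:
{"op": "send_rows", "data": {
  "motion": "0 0 0.005 0 0 0; 0 0 0.02 0 0 0; 0 0 0.05 0 0 0; 0 0 0.09 0 0 0; 0 0 0.12 0 0 0",
  "squeeze": 18
}}

```text
t: 21.58
eef_pos: [0.4232, -0.2959, 0.1902]
ee_rot: [3.139, -0.0, 0.831]
contact_force: [1.0, -0.7, -1.0]
opening: 0.0356
```

Run:
```python
from h import *
o=observe(); print(o['eef_pos'],o['ee_rot'],o['contact_force'],o['opening'],o['joints'])
img=snapshot("scene")[:,:,::-1].copy(); cv2.imwrite("pics/scene13.png",img)
cv2.imwrite("pics/scene13c.png",cv2.resize(img[200:400,60:260],None,fx=3,fy=3,interpolation=2))
```

```text
[ 0.42316888 -0.29591255  0.19015697] [ 3.13923828e+00 -2.61200547e-04  8.31403462e-01] [ 1.01861916 -0.71340069 -0.98996068] 0.035609334961911134 [-6.32518947e-01  2.64587306e-01  1.77445190e+00  9.61211145e-06
  1.10018464e+00  1.06869877e-01]
```

View pics/scene13c.png

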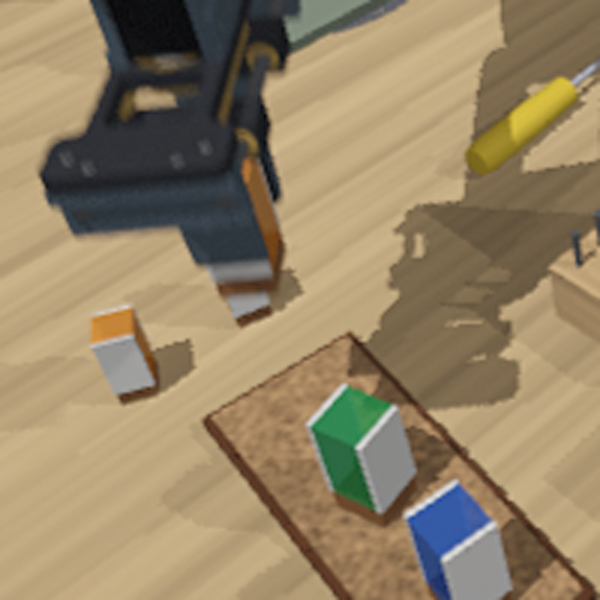

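Request:
{"op": "send_rows", "data": {
  "motion": "0.005 0.01 0.02 0 0 4; 0.017 0.045 0.04 0 0 12; 0.032 0.09 0.055 0 0 20; 0.048 0.14 0.055 0 0 29; 0.064 0.19 0.055 0 0 37"
}}

```text
t: 22.25
eef_pos: [0.4871, -0.1042, 0.243]
ee_rot: [3.141, 0.0, 1.481]
contact_force: [0.2, 0.1, -1.4]
opening: 0.0356
```

Request:
{"op": "send_rows", "data": {
  "motion": "0.016 0.05 0 0 0 4; 0.032 0.1 0 0 0 5.8; 0.046 0.15 0 0 0 5.8; 0.058 0.19 0 0 0 5.8; 0.064 0.212 -0.005 0 0 5.8"
}}

```text
t: 22.88
eef_pos: [0.5512, 0.1081, 0.2376]
ee_rot: [3.141, 0.0, 1.58]
contact_force: [0.1, -0.3, -1.8]
opening: 0.036
```

Request:
{"op": "send_rows", "data": {
  "motion": "0.001 0.004 -0.02 0 0 0; 0.001 0.006 -0.05 0 0 0; 0.001 0.006 -0.08 0 0 0; 0.001 0.006 -0.098 0 0 0; 0.001 0.006 -0.105 0 0 0"
}}

```text
t: 23.5
eef_pos: [0.5509, 0.1115, 0.1312]
ee_rot: [-3.139, 0.001, 1.578]
contact_force: [0.3, -0.1, -0.4]
opening: 0.0359
```

Run:
```python
from h import *
o=observe(); print(o['eef_pos'],o['ee_rot'],o['contact_force'],o['opening'])
for n,x0,y0 in(("scene",280,130),("top",150,180)):
    img=snapshot(n)[:,:,::-1].copy(); cv2.imwrite(f"pics/{n}14.png",img)
    h,w=(150,160) if n=="scene" else (80,190)
    cv2.imwrite(f"pics/{n}14c.png",cv2.resize(img[y0:y0+h,x0:x0+w],None,fx=4,fy=4,interpolation=2))
```

```text
[0.55088557 0.11148644 0.13121522] [-3.13869336e+00  9.29660840e-04  1.57784012e+00] [ 0.32678545 -0.09259634 -0.44148562] 0.03592722395803618
```

View pics/scene14c.png

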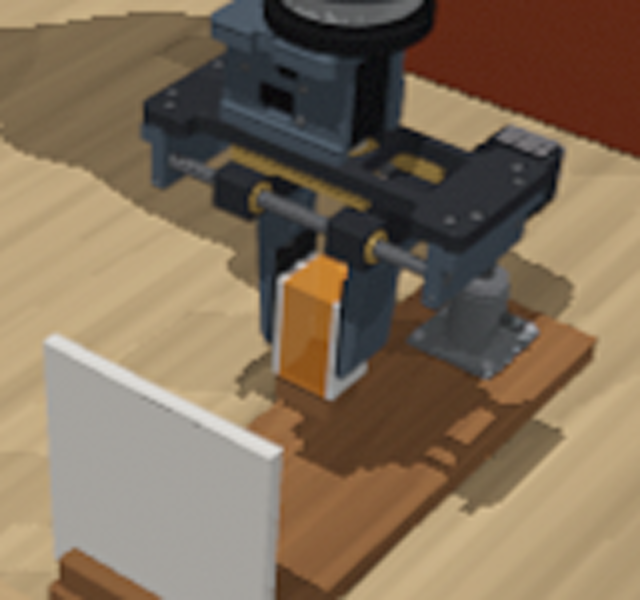

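View pics/top14c.png

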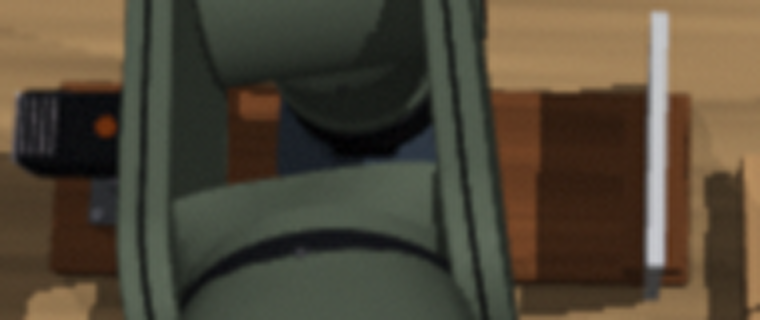

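Request:
{"op": "send_rows", "data": {
  "motion": "0.0005 0 0.0015 0 0 0; 0.001 0 0.003 0 0 0; 0.001 0 0.0035 0 0 0; 0.001 0 0.0035 0 0 0; 0.001 0 0.0035 0 0 0"
}}

```text
t: 24.22
eef_pos: [0.5528, 0.1123, 0.1362]
ee_rot: [3.141, -0.0, 1.578]
contact_force: [-0.5, 0.3, -1.5]
opening: 0.0356
```

Run:
```python
from h import *
o=observe(); print(o['eef_pos'],o['ee_rot'],o['contact_force'],o['opening'])
img=snapshot("scene")[:,:,::-1].copy(); cv2.imwrite("pics/scene15.png",img)
cv2.imwrite("pics/scene15c.png",cv2.resize(img[185:235,335:385],None,fx=12,fy=12,interpolation=2))
p=o['eef_pos'];u=p[2]-.0562
for nm,dx,dy,z in[("TL",-.018,-.015,.072),("TR",.018,-.015,.072),("BL",-.018,-.015,.015),("BR",.018,-.015,.015),("BBL",-.018,-.015,0),("BBR",.018,-.015,0)]:
    q=proj("scene",[p[0]+dx-.0014,p[1]+dy-.002,u+z]); print(nm,((q-[335,185]+.5)*12).round(0))
```

```text
[0.55284879 0.11234349 0.13624084] [ 3.14138909e+00 -1.01792458e-05  1.57849908e+00] [-0.53041144  0.30209923 -1.49510764] 0.03563794918343078
TL [187. 154.]
TR [369. 237.]
BL [171. 434.]
BR [346. 520.]
BBL [168. 504.]
BBR [340. 590.]
```

View pics/scene15c.png

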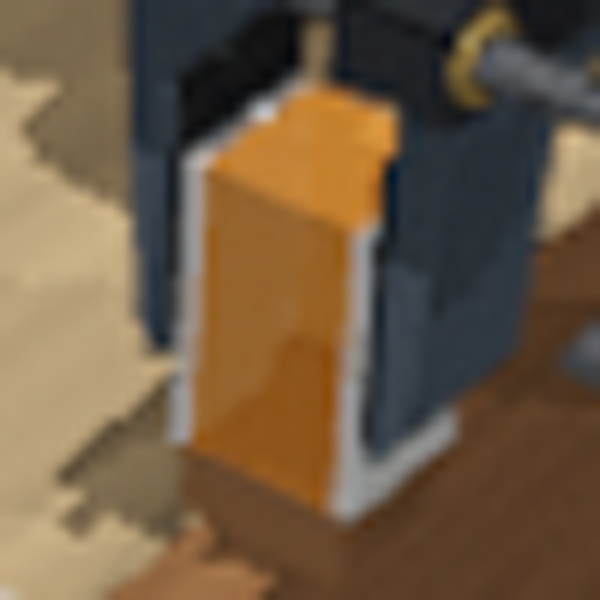

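Request:
{"op": "send_rows", "data": {
  "motion": "0 0 -0.0006 0 0 0; 0 0 -0.0013 0 0 0; 0 0 -0.0013 0 0 0; 0 0 -0.0013 0 0 0; 0 0 -0.0013 0 0 0"
}}

```text
t: 24.9
eef_pos: [0.5529, 0.1123, 0.1349]
ee_rot: [3.141, -0.0, 1.578]
contact_force: [0.4, -0.3, -0.2]
opening: 0.0357
```

Run:
```python
from h import *
o=observe(); print(o['eef_pos'],o['ee_rot'],o['contact_force'],o['opening'],o['joint_vel'])
s=cv2.imread("pics/scene10.png")
h=cv2.cvtColor(s,cv2.COLOR_BGR2HSV)[170:195,385:408]
print(ray("scene",(350+371/8-.5,150+262/8-.5),.122)+[.0014,.002,0], ray("scene",(385+0,0),.1)[0]*0)
# plane y=.2355: intersect
m=M["scene"];p=(350+371/8-.5,150+262/8-.5);d=m['R'].T@np.linalg.inv(m['camera_matrix'])@np.array([p[0],p[1],1.]);c=C("scene");print(c+d*((.2335-c[1])/d[1])+[.0014,0,0])
# orange polished face centroid in scene15 vs lens: plane y=.0973
p=(335+ (187+372+172+340)/48 -.5,185+(158+232+440+515)/48-.5)
d=m['R'].T@np.linalg.inv(m['camera_matrix'])@np.array([p[0],p[1],1.]);print("casting face centre (taken at z+1.3mm)",c+d*((.0973-.002-c[1])/d[1])+[.0014,0,0])
t=cv2.imread("pics/top10.png"); print("lamp head x top:",.5738-.02-.0012)
```

```text
[0.55289518 0.1123123  0.13488191] [ 3.14144996e+00 -1.63467964e-06  1.57842818e+00] [ 0.37086495 -0.33743894 -0.15221958] 0.03573857028880269 [-1.05974921e-03  1.53615377e-04  7.96256686e-05  1.48860548e-03
  1.41360810e-03 -6.60579995e-04]
[0.55071953 0.24144823 0.122     ] -0.0
[0.55397355 0.2335     0.12626317]
casting face centre (taken at z+1.3mm) [0.55294668 0.0953     0.12409317]
lamp head x top: 0.5526
```

Run:
```python
from h import *
for n,x0,y0,nm in(("scene0",255,240,"L0"),("scene10",385,155,"L10")):
    s=cv2.imread(f"pics/{n}.png"); hsv=cv2.cvtColor(s,cv2.COLOR_BGR2HSV)
    im=cv2.resize(s[y0:y0+45,x0:x0+48],None,fx=13,fy=13,interpolation=2)
    cv2.imwrite(f"pics/{nm}.png",im)
    m=cv2.inRange(hsv,(15,20,120),(40,110,255)); r=(257,268,276,290) if n=="scene0" else (388,174,404,192)
    mm=np.zeros_like(m); mm[r[1]:r[3],r[0]:r[2]]=m[r[1]:r[3],r[0]:r[2]]
    k,lab,st,cen=cv2.connectedComponentsWithStats(mm); i=1+st[1:,4].argmax(); print(n,st[i],cen[i])
    z=.109 if n=="scene0" else .122
    print(ray("scene",cen[i],z))
```

```text
scene0 [257 272  14  18 177] [262.27683616 281.85875706]
[ 0.53464961 -0.14848338  0.109     ]
scene10 [388 174  13  18 150] [393.56       184.01333333]
[0.54929494 0.23042151 0.122     ]
```

View pics/L0.png

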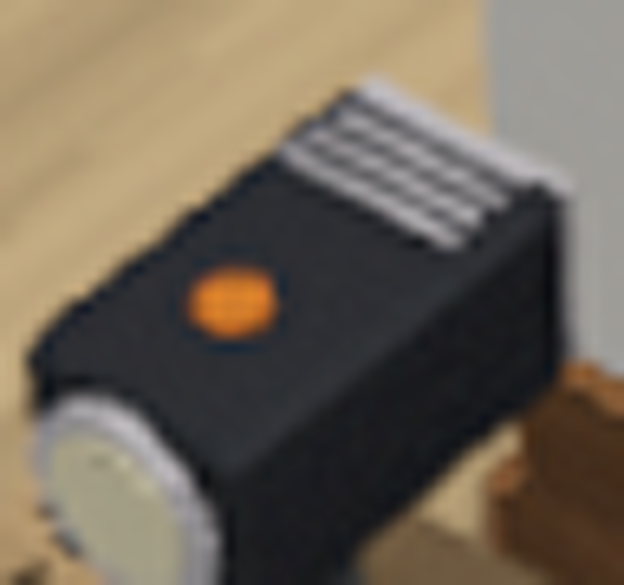

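View pics/L10.png

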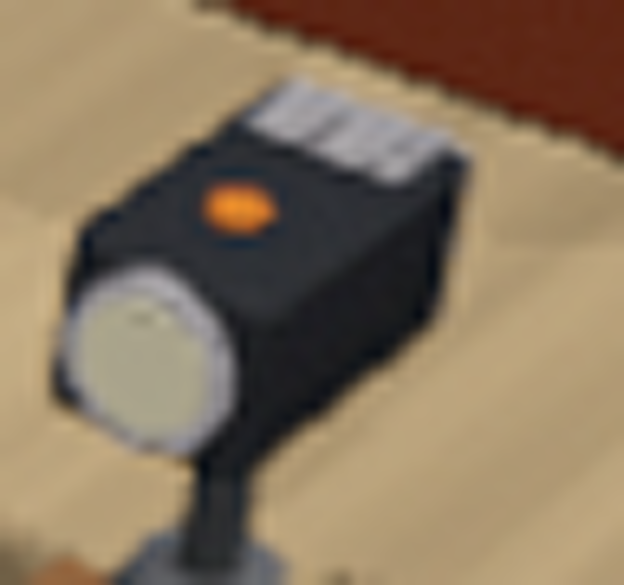

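Run:
```python
from h import *
from scipy.spatial.transform import Rotation as R
from scipy.optimize import least_squares
def corners(c,pitch,lean,yaw=-89.6):
    # lamp frame: pin tip origin at seated; rotate about (0,0,36) mouth
    Rm=R.from_euler('z',yaw,degrees=True)*R.from_euler('yx',[-pitch,lean],degrees=True)
    L=[(.034,-.02,.118),(-.034,-.02,.118),(-.034,.02,.118),(.034,.02,.118),(-.034,.02,.082),(.034,-.02,.082),(.036,0,.1),(.036,.0,.112),(.036,.012,.1),(.036,0,.088),(.036,-.012,.1)]
    return [np.array(c)+[0,0,.058]+Rm.apply(np.array(l)-[0,0,.036]) for l in L]
def pr(pts): return np.array([(proj("scene",q)-[385,155]+.5)*13 for q in pts])
names=["F -y(lamp) top","rear","rear+y","front+y","rear+y bot","front-y bot","lens"]
for pit in(0,3,6):
    P=pr(corners((.5493,.268,0),pit,0)); print(pit,P.round(0).tolist())
```

```text
0 [[39.0, 240.0], [258.0, 77.0], [464.0, 154.0], [249.0, 323.0], [434.0, 337.0], [18.0, 425.0], [124.0, 380.0], [132.0, 318.0], [187.0, 406.0], [117.0, 442.0], [62.0, 355.0]]
3 [[54.0, 220.0], [269.0, 77.0], [475.0, 154.0], [265.0, 303.0], [439.0, 341.0], [27.0, 410.0], [137.0, 362.0], [147.0, 298.0], [199.0, 388.0], [127.0, 425.0], [75.0, 337.0]]
6 [[70.0, 202.0], [280.0, 79.0], [486.0, 155.0], [280.0, 284.0], [444.0, 345.0], [36.0, 395.0], [149.0, 345.0], [161.0, 280.0], [212.0, 370.0], [137.0, 409.0], [87.0, 320.0]]
```

Run:
```python
from h import *
from scipy.spatial.transform import Rotation as R
s=cv2.imread("pics/scene0.png")
cv2.imwrite("pics/L0b.png",cv2.resize(s[245:300,250:305],None,fx=10.9,fy=10.9,interpolation=2))
c=np.array([.5315,-.1055,.045]); Rm=R.from_euler('z',-87.5,degrees=True)
for l in [(.034,-.02,.118),(-.034,-.02,.118),(-.034,.02,.118),(.034,.02,.118),(-.034,.02,.082),(.034,.02,.082),(.034,-.02,.082),(.036,0,.1),(.036,.012,.1),(0,0,.042)]:
    print(l,((proj("scene",c+Rm.apply(np.array(l)-[0,0,.036]))-[250,245]+.5)*10.9).round(0))
# top view lamp residuals, top0 vs top10
for n,c,y in(("top0",[.5325,-.103,.045],-87.5),("top10",[.5519,.2721,.058],-89.6)):
    Rm=R.from_euler('z',y,degrees=True)
    print(n,[proj("top",np.array(c)+Rm.apply(np.array(l)-[0,0,.036])).round(1).tolist() for l in[(.034,0,.118),(-.034,0,.118),(0,-.02,.118),(0,.02,.118),(.036,0,.1)]])
    im=cv2.imread(f"pics/{n}.png"); x0,y0=(325,210) if n=="top0" else (148,195)
    cv2.imwrite(f"pics/{n}z.png",cv2.resize(im[y0:y0+40,x0:x0+53],None,fx=14,fy=14,interpolation=2))
```

```text
(0.034, -0.02, 0.118) [ 70. 233.]
(-0.034, -0.02, 0.118) [357.   7.]
(-0.034, 0.02, 0.118) [546. 107.]
(0.034, 0.02, 0.118) [261. 343.]
(-0.034, 0.02, 0.082) [552. 270.]
(0.034, 0.02, 0.082) [276. 508.]
(0.034, -0.02, 0.082) [ 90. 397.]
(0.036, 0, 0.1) [164. 378.]
(0.036, 0.012, 0.1) [221. 412.]
(0, 0, 0.042) [337. 504.]
top0 [[371.7, 228.0], [338.8, 228.5], [355.6, 237.8], [355.0, 218.7], [371.6, 229.5]]
top10 [[188.2, 212.9], [154.6, 212.2], [170.7, 222.2], [172.0, 202.9], [191.1, 214.7]]
```

View pics/L0b.png

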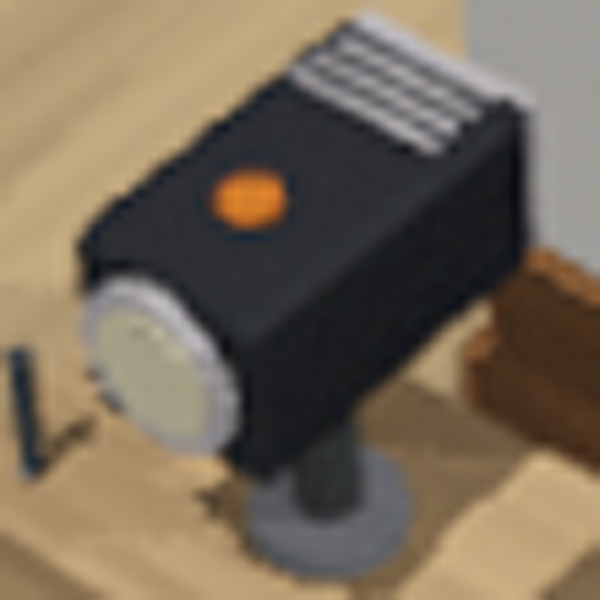

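View pics/top0z.png

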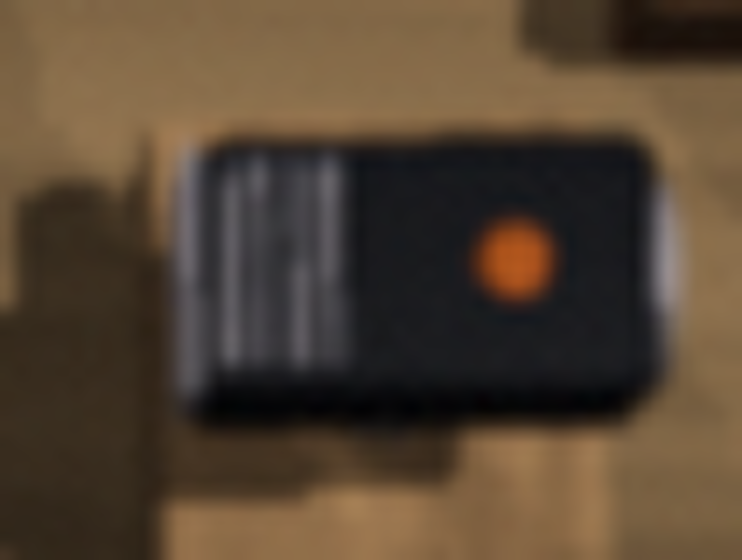

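View pics/top10z.png

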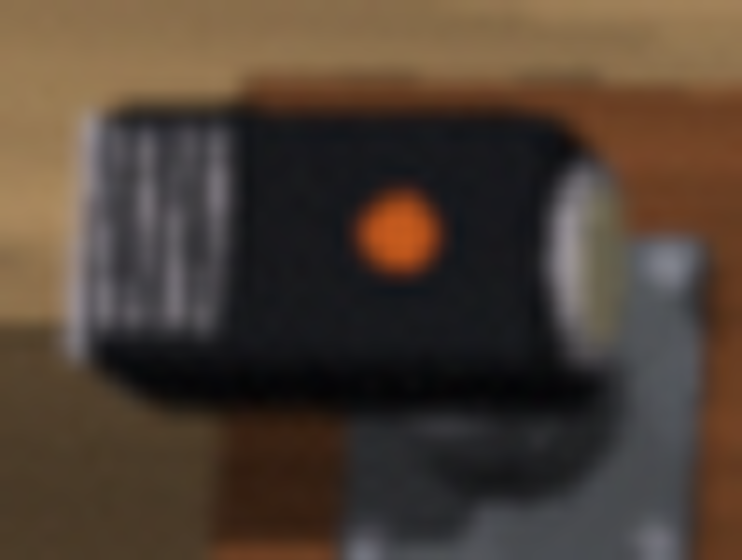

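Run:
```python
from h import *
from scipy.spatial.transform import Rotation as R
def f(n,c,yaw,pit,lean,pts):
    Rm=R.from_euler('z',yaw,degrees=True)*R.from_euler('yx',[-pit,lean],degrees=True)
    return np.array([proj(n,np.array(c)+Rm.apply(np.array(l)-[0,0,.036])) for l in pts])
B=(.0133,0,.119);L=(.037,0,.1)
d=lambda *a:(lambda q:(q[1]-q[0]).round(2).tolist())(f(*a,[B,L]))
print("obs0 -8.17 15.1",d("scene",[.5315,-.1055,.045],-87.5,0,0))
for p,l in((0,0),(3,0),(-3,0),(0,3)): print("obs10 -7.15 11.7",p,l,d("scene",[.5493,.268,.058],-89.6,p,l), "scene0",d("scene",[.5315,-.1055,.045],-87.5,p,l))
# top: button vs rear white edge top mid
B=(.0133,0,.119);Rr=(-.034,0,.118);Lz=(.037,0,.1)
for p in(0,3): print("top0",p,f("top",[.5325,-.103,.045],-87.5,p,0,[B,Rr,Lz]).round(2).tolist()," top10",f("top",[.5519,.2721,.058],-89.6,p,0,[B,Rr,Lz]).round(2).tolist())
print("obs top0 button",325+515/14-.5,"rear",325+190/14-.5,"lens~",325+668/14-.5,"; top10 button",148+399/14-.5,"rear",148+80/14-.5,"lens",148+590/14-.5)
```

```text
obs0 -8.17 15.1 [-8.63, 15.76]
obs10 -7.15 11.7 0 0 [-6.96, 12.21] scene0 [-8.63, 15.76]
obs10 -7.15 11.7 3 0 [-7.12, 11.87] scene0 [-9.04, 15.49]
obs10 -7.15 11.7 -3 0 [-6.78, 12.51] scene0 [-8.18, 15.97]
obs10 -7.15 11.7 0 3 [-6.55, 12.33] scene0 [-8.18, 15.95]
top0 0 [[361.77, 228.04], [338.76, 228.47], [372.05, 229.48]]  top10 [[177.84, 212.55], [154.55, 212.15], [191.62, 214.71]]
top0 3 [[359.68, 228.02], [336.64, 228.66], [370.55, 229.35]]  top10 [[175.61, 212.45], [152.72, 212.3], [189.77, 214.49]]
obs top0 button 361.2857142857143 rear 338.07142857142856 lens~ 372.2142857142857 ; top10 button 176.0 rear 153.21428571428572 lens 189.64285714285714
```

Run:
```python
from h import *
from scipy.spatial.transform import Rotation as R
def f(n,c,yaw,pit,lean,pts):
    Rm=R.from_euler('z',yaw,degrees=True)*R.from_euler('yx',[-pit,lean],degrees=True)
    return np.array([proj(n,np.array(c)+Rm.apply(np.array(l)-[0,0,.036])) for l in pts])
B=(.0133,0,.119);K=(0,0,.042)
for p,l in((0,0),(3,0),(0,3)): 
    for nm,c,y in(("s0",[.5315,-.1055,.045],-87.5),("s10",[.5493,.268,.058],-89.6)):
        q=f("scene",c,y,p,l,[B,K]); print(nm,p,l,(q[1]-q[0]).round(2))
s=cv2.imread("pics/scene10.png"); cv2.imwrite("pics/k10.png",cv2.resize(s[185:222,378:423],None,fx=16,fy=16,interpolation=2))
s=cv2.imread("pics/scene0.png"); cv2.imwrite("pics/k0.png",cv2.resize(s[275:305,260:297],None,fx=16,fy=16,interpolation=2))
```

```text
s0 0 0 [ 7.62 26.94]
s10 0 0 [-0.87 27.  ]
s0 3 0 [ 6.04 28.48]
s10 3 0 [-1.91 28.  ]
s0 0 3 [ 9.38 27.88]
s10 0 3 [ 0.76 27.58]
```

View pics/k10.png

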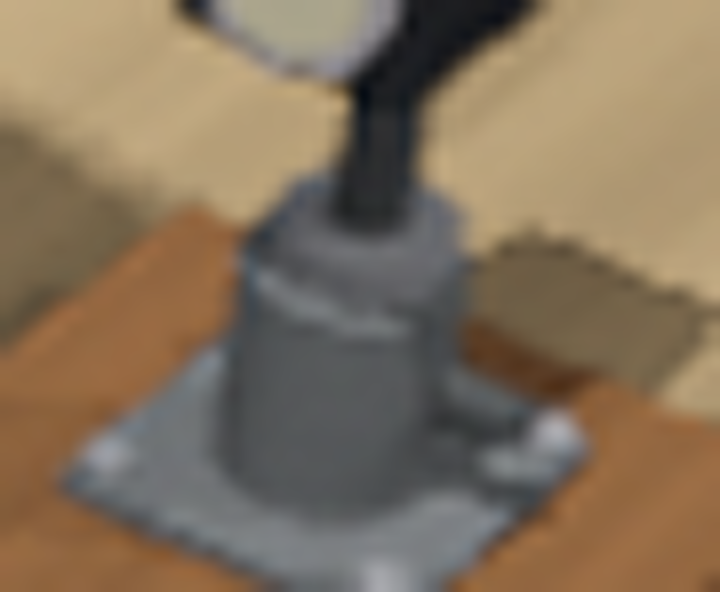

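View pics/k0.png

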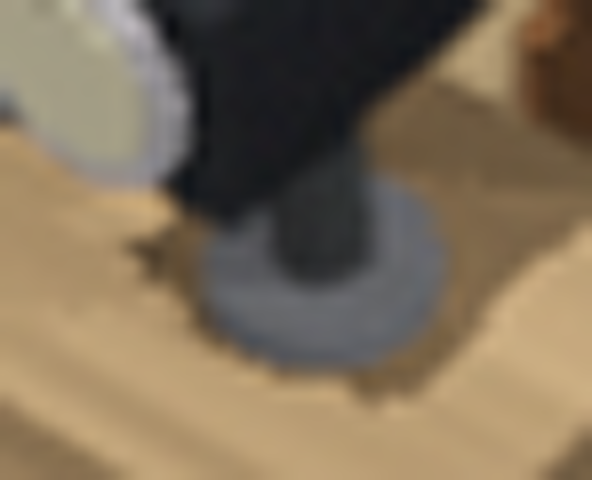

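Request:
{"op": "send_rows", "data": {
  "motion": "0 0 0.015 0 0 0; 0 0 0.045 0 0 0; 0 0 0.075 0 0 0; -0.0005 0.03 0.085 0 0 0; -0.001 0.08 0.085 0 0 0",
  "squeeze": 35
}}

```text
t: 25.52
eef_pos: [0.5529, 0.1923, 0.2227]
ee_rot: [3.137, -0.001, 1.576]
contact_force: [0.2, -1.0, -1.7]
opening: 0.0357
```

Request:
{"op": "send_rows", "data": {
  "motion": "0 0.04 0 0 0 0; -0.0005 0.07 0 0 0 0; -0.0005 0.083 -0.005 0 0 0; -0.0005 0.085 -0.012 0 0 0; -0.0005 0.085 -0.016 0 0 0"
}}

```text
t: 26.15
eef_pos: [0.5511, 0.2762, 0.2032]
ee_rot: [-3.141, 0.001, 1.578]
contact_force: [0.5, 0.4, -1.6]
opening: 0.0359
```

Run:
```python
from h import *
o=observe(); print(o['eef_pos'],o['ee_rot'],o['contact_force'],o['opening'])
img=snapshot("scene")[:,:,::-1].copy(); cv2.imwrite("pics/scene16.png",img)
cv2.imwrite("pics/scene16c.png",cv2.resize(img[110:225,340:450],None,fx=5.2,fy=5.2,interpolation=2))
```

```text
[0.55112433 0.27620214 0.20320238] [-3.14061225e+00  1.10881249e-03  1.57776045e+00] [ 0.47100878  0.35661259 -1.61205031] 0.035896613310120035
```

View pics/scene16c.png

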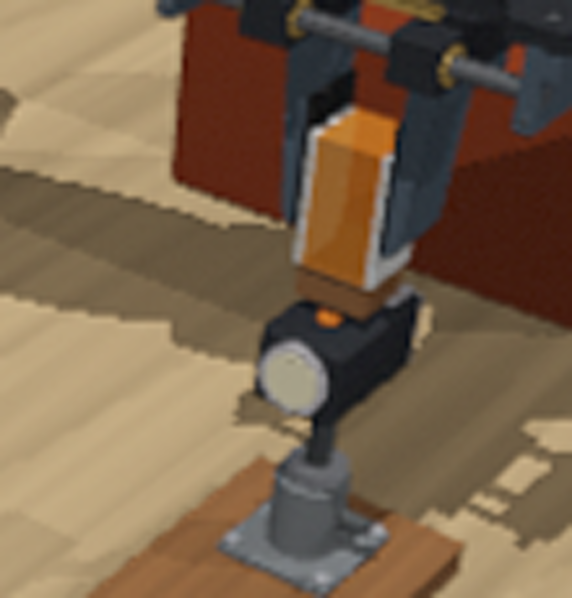

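Request:
{"op": "send_rows", "data": {
  "motion": "0 0 -0.002 0 0 0; 0 0 -0.004 0 0 0; 0 0 -0.006 0 0 0; 0 0 -0.007 0 0 0; 0 0 -0.008 0 0 0"
}}

```text
t: 26.82
eef_pos: [0.5518, 0.2774, 0.1974]
ee_rot: [3.14, -0.001, 1.578]
contact_force: [-1.5, -0.6, 8.7]
opening: 0.0356
```

Request:
{"op": "send_rows", "data": {
  "motion": "0 0 -0.001 0 0 0; 0 0 -0.002 0 0 0; 0 0 -0.002 0 0 0; 0 0 -0.002 0 0 0; 0 0 -0.002 0 0 0"
}}

```text
t: 27.45
eef_pos: [0.5521, 0.2776, 0.1974]
ee_rot: [3.137, -0.002, 1.579]
contact_force: [-2.0, 0.0, 14.4]
opening: 0.036
```

Run:
```python
from h import *
o=observe(); print(o['eef_pos'],o['ee_rot'],o['contact_force'],o['wrist_torque'],o['opening'])
```

```text
[0.55210148 0.27761826 0.19737563] [ 3.13742880e+00 -1.59643288e-03  1.57860869e+00] [-2.02974399e+00  1.15561227e-02  1.44414366e+01] [-0.56226724  0.71799957 -0.01109493] 0.03598364502522633
```

Request:
{"op": "send_rows", "data": {
  "motion": "0 0 0.003 0 0 0; 0 0 0.008 0 0 0; 0 0 0.02 0 0 0; 0 0 0.035 0 0 0; 0.001 -0.03 0.035 0 0 0"
}}

```text
t: 28.08
eef_pos: [0.5534, 0.2488, 0.231]
ee_rot: [3.138, -0.002, 1.581]
contact_force: [0.3, -0.9, -1.0]
opening: 0.0355
```

Request:
{"op": "send_rows", "data": {
  "motion": "0 -0.04 0 0 0 0; 0 -0.09 0 0 0 0; 0 -0.12 -0.01 0 0 0; 0 -0.133 -0.03 0 0 0; 0 -0.135 -0.05 0 0 0"
}}

```text
t: 28.7
eef_pos: [0.5529, 0.1112, 0.1796]
ee_rot: [3.14, -0.0, 1.577]
contact_force: [-0.4, 0.6, -1.9]
opening: 0.0359
```

Run:
```python
from h import *
o=observe(); print(o['eef_pos'],o['ee_rot'],o['contact_force'],o['opening'])
for n,x0,y0 in(("scene",350,150),("top",145,185)):
    img=snapshot(n)[:,:,::-1].copy(); cv2.imwrite(f"pics/{n}17.png",img)
    cv2.imwrite(f"pics/{n}17c.png",cv2.resize(img[y0:y0+75,x0:x0+95],None,fx=8,fy=8,interpolation=2))
```

```text
[0.5529447  0.11122024 0.17960228] [ 3.13956904e+00 -1.72433615e-04  1.57674310e+00] [-0.42213017  0.58608674 -1.86690849] 0.03589932745537495
```

View pics/scene17c.png

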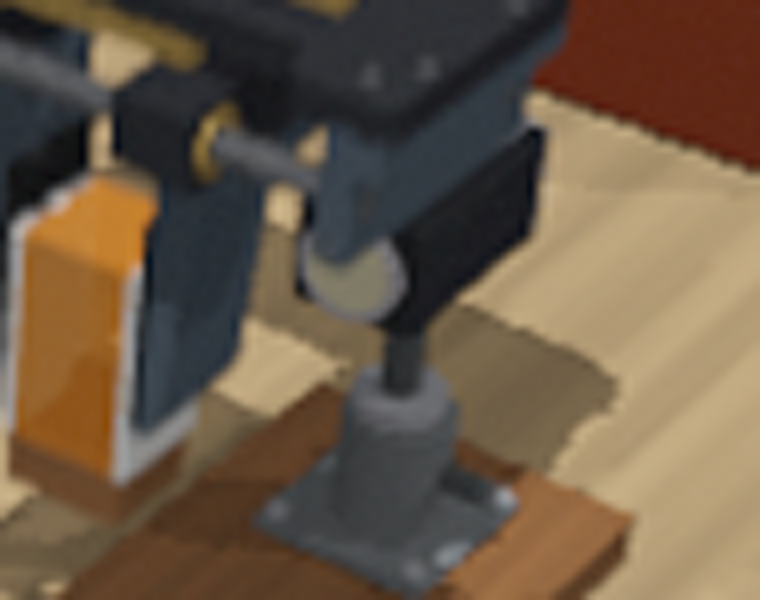

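View pics/top17c.png

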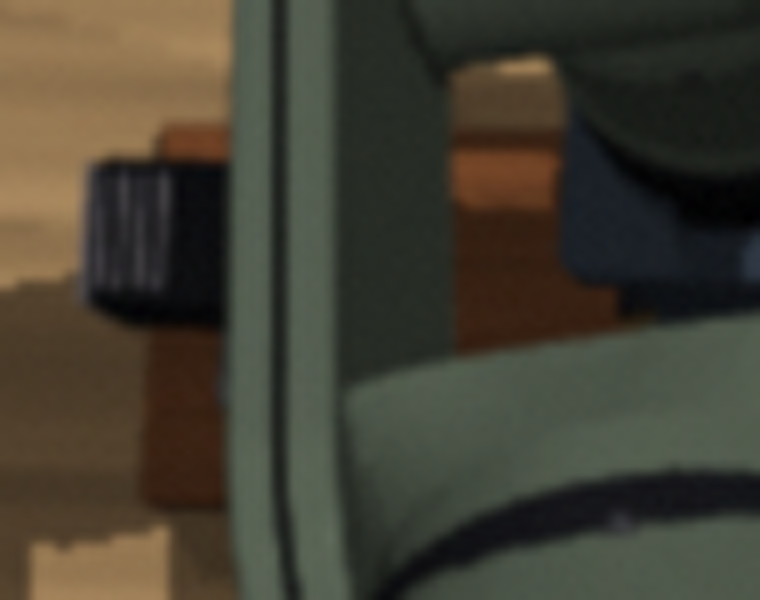

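Request:
{"op": "send_rows", "data": {
  "motion": "0 0 -0.02 0 0 0; 0 0 -0.05 0 0 0; 0 0 -0.08 0 0 0; 0 0 -0.097 0 0 0; 0 0 -0.101 0 0 0",
  "squeeze": 18
}}

```text
t: 29.42
eef_pos: [0.5526, 0.1127, 0.078]
ee_rot: [-3.141, 0.0, 1.579]
contact_force: [0.2, 0.7, -1.3]
opening: 0.036
```

Request:
{"op": "send_rows", "data": {
  "motion": "0 0 -0.001 0 0 0; 0 0 -0.002 0 0 0; 0 0 -0.003 0 0 0; 0 0 -0.004 0 0 0; 0 0 -0.004 0 0 0"
}}

```text
t: 30.05
eef_pos: [0.5526, 0.1124, 0.0742]
ee_rot: [3.141, -0.0, 1.578]
contact_force: [-0.6, -0.1, 2.1]
opening: 0.0362
```

Request:
{"op": "send_rows", "data": {
  "motion": "0 0 0 0 0 0; 0 0 0 0 0 0; 0 0 0 0 0 0; 0 0 0.01 0 0 0; 0 0 0.03 0 0 0",
  "fingers": 70
}}

```text
t: 30.68
eef_pos: [0.5519, 0.1122, 0.1041]
ee_rot: [-3.14, 0.0, 1.578]
contact_force: [0.1, 1.1, 0.5]
opening: 0.0634
```

Request:
{"op": "send_rows", "data": {
  "motion": "0 0 0.03 0 0 0; 0 0 0.07 0 0 0; 0 0.02 0.11 0 0 0; 0 0.07 0.118 0 0 0; -0.001 0.12 0.118 0 0 0"
}}

```text
t: 31.3
eef_pos: [0.552, 0.2335, 0.2243]
ee_rot: [3.138, -0.001, 1.577]
contact_force: [0.0, -0.2, -1.0]
opening: 0.0638
```

Request:
{"op": "send_rows", "data": {
  "motion": "-0.001 0.035 0 0 0 0; -0.0015 0.041 -0.02 0 0 0; -0.0015 0.041 -0.05 0 0 0; -0.0015 0.041 -0.075 0 0 0; -0.0015 0.041 -0.089 0 0 0"
}}

```text
t: 31.92
eef_pos: [0.5494, 0.2732, 0.1321]
ee_rot: [-3.141, 0.001, 1.579]
contact_force: [-0.1, 0.3, 0.0]
opening: 0.0637
```

Run:
```python
from h import *
o=observe(); print(o['eef_pos'],o['ee_rot'],o['contact_force'],o['wrist_torque'],o['opening'])
img=snapshot("scene")[:,:,::-1].copy(); cv2.imwrite("pics/scene18.png",img)
cv2.imwrite("pics/scene18c.png",cv2.resize(img[140:260,320:450],None,fx=5,fy=5,interpolation=2))
```

```text
[0.54942235 0.27318948 0.13212039] [-3.14054784e+00  5.30745408e-04  1.57856104e+00] [-0.07202649  0.29250976  0.0245571 ] [-0.12250689  0.14212357 -0.02134034] 0.06365431500748805
```

View pics/scene18c.png

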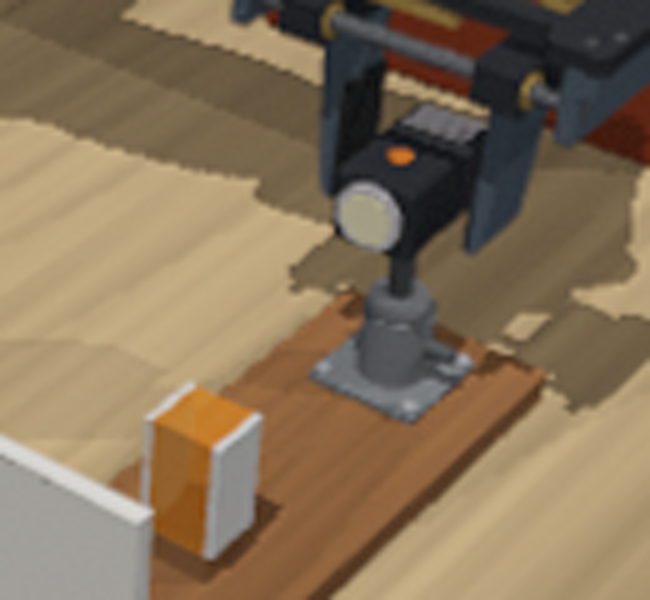

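Request:
{"op": "send_rows", "data": {
  "motion": "0 0 0 0 0 0; 0 0 0 0 0 0; 0 0 0 0 0 0; 0.001 0 0.004 0 0 0; 0.0015 0 0.008 0 0 0",
  "fingers": 20,
  "squeeze": 15
}}

```text
t: 32.6
eef_pos: [0.5508, 0.2734, 0.1407]
ee_rot: [-3.14, 0.0, 1.578]
contact_force: [-1.3, 1.0, -3.1]
opening: 0.04
```

Request:
{"op": "send_rows", "data": {
  "motion": "0 0 0.002 0 0 0; 0 0 0.002 0 0 0; 0 0 0.002 0 0 0; 0 0 0.002 0 0 0; 0 0 0.002 0 0 0"
}}

```text
t: 33.22
eef_pos: [0.5511, 0.2734, 0.1429]
ee_rot: [-3.141, -0.0, 1.578]
contact_force: [-1.9, 1.9, -0.9]
opening: 0.0404
```

Run:
```python
from h import *
o=observe(); print(o['eef_pos'],o['ee_rot'],o['contact_force'],o['wrist_torque'],o['opening'])
img=snapshot("scene")[:,:,::-1].copy(); cv2.imwrite("pics/scene19.png",img)
cv2.imwrite("pics/scene19c.png",cv2.resize(img[140:220,365:435],None,fx=7.5,fy=7.5,interpolation=2))
```

```text
[0.55106532 0.27340059 0.14290574] [-3.14103481e+00 -1.76566178e-04  1.57832578e+00] [-1.86034373  1.87914452 -0.88276842] [2.48773300e-01 7.75924990e-01 5.62990221e-04] 0.040419214840532014
```

View pics/scene19c.png

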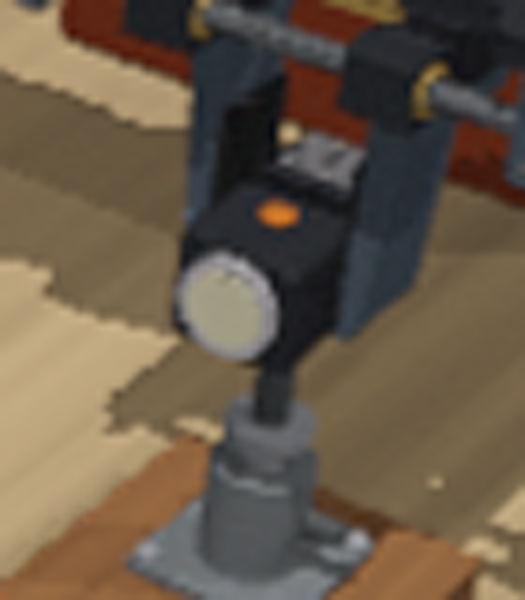

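Request:
{"op": "send_rows", "data": {
  "motion": "-0.0006 0.0006 0 0 0 0; -0.0012 0.0012 0 0 0 0; -0.0012 0.0012 0 0 0 0; -0.0012 0.0012 0 0 0 0; -0.0012 0.0012 0 0 0 0"
}}

```text
t: 33.9
eef_pos: [0.5504, 0.2744, 0.1429]
ee_rot: [3.141, 0.0, 1.578]
contact_force: [-0.5, 0.8, -3.6]
opening: 0.0403
```

Run:
```python
from h import *
o=observe(); print(o['eef_pos'],o['ee_rot'],o['contact_force'],o['wrist_torque'],o['opening'])
```

```text
[0.55035608 0.27444166 0.14288392] [3.14115513e+00 8.19194222e-05 1.57841682e+00] [-0.48031363  0.83951716 -3.60691188] [-0.04572709  0.04179525  0.05756492] 0.040313695798614956
```

Request:
{"op": "send_rows", "data": {
  "motion": "-0.0002 0.0003 -0.002 0 0 0; -0.0002 0.0003 -0.004 0 0 0; -0.0002 0.0003 -0.006 0 0 0; -0.0002 0.0003 -0.008 0 0 0; -0.0002 0.0003 -0.008 0 0 0"
}}

```text
t: 34.52
eef_pos: [0.5499, 0.2747, 0.1346]
ee_rot: [-3.141, 0.0, 1.578]
contact_force: [0.5, -0.2, -2.4]
opening: 0.0402
```

Request:
{"op": "send_rows", "data": {
  "motion": "0 0 -0.0005 0 0 0; 0 0 -0.001 0 0 0; 0 0 -0.0015 0 0 0; 0 0 -0.0015 0 0 0; 0 0 -0.0015 0 0 0"
}}

```text
t: 35.15
eef_pos: [0.5501, 0.2749, 0.1339]
ee_rot: [3.141, -0.0, 1.578]
contact_force: [-1.7, -0.8, 2.9]
opening: 0.0399
```

Run:
```python
from h import *
o=observe(); print(o['eef_pos'],o['ee_rot'],o['contact_force'],o['wrist_torque'],o['opening'])
```

```text
[0.55009394 0.27491719 0.13394585] [ 3.14090683e+00 -3.76804772e-04  1.57839083e+00] [-1.65095901 -0.83368618  2.9488047 ] [-0.14113624  0.34889664  0.01688787] 0.039935753028048235
```

Run:
```python
from h import *
img=snapshot("scene")[:,:,::-1].copy(); cv2.imwrite("pics/scene20.png",img)
x0,y0,k=375,180,16
im=cv2.resize(img[y0:y0+37,x0:x0+48],None,fx=k,fy=k,interpolation=2); th=np.linspace(0,2*np.pi,60)
cv2.imwrite("pics/scene20r.png",im.copy())
c=np.array([.5493,.268,0])
for r,z,col in((.014,.058,(255,255,0)),(.014,.064,(0,0,255)),(.017,.058,(0,255,0))):
    P=np.array([proj("scene",c+[r*np.cos(a),r*np.sin(a),z]) for a in th]); P=((P-[x0,y0]+.5)*k).astype(np.int32); cv2.polylines(im,[P],True,col,1)
cv2.imwrite("pics/scene20c.png",im)
```

```text
(no output)
```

View pics/scene20c.png

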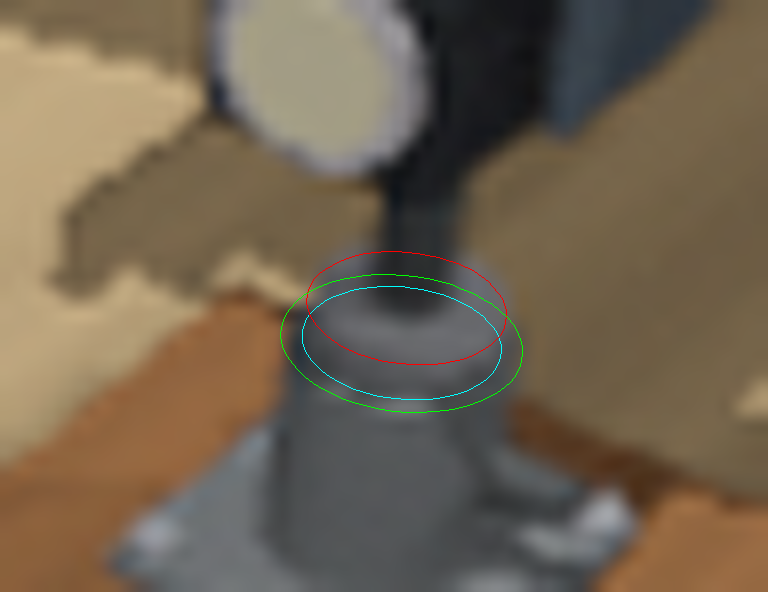

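View pics/scene20r.png

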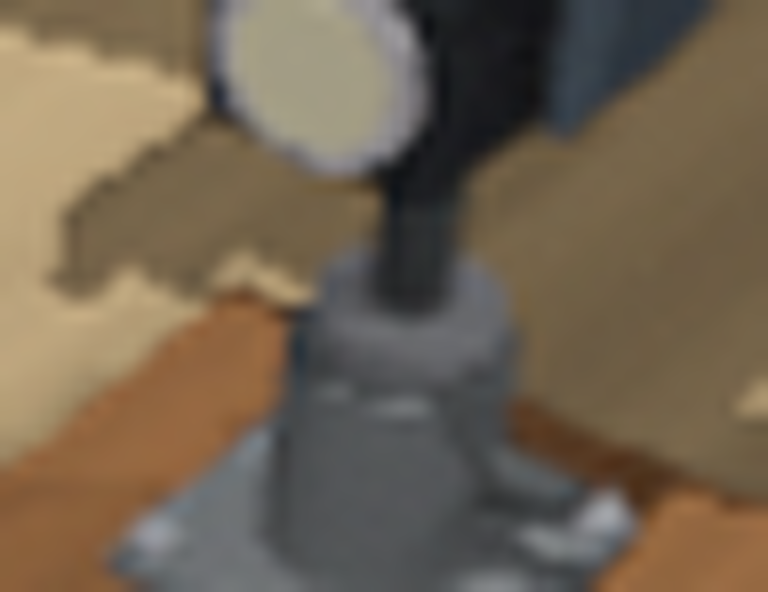

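Request:
{"op": "send_rows", "data": {
  "motion": "0 0 0.0004 0 0 0; -0.0002 -0.0002 0.0008 0 0 0; -0.0004 -0.0003 0.0008 0 0 0; -0.0004 -0.0003 0.0008 0 0 0; -0.0004 -0.0003 0.0008 0 0 0"
}}

```text
t: 35.83
eef_pos: [0.5498, 0.2746, 0.1341]
ee_rot: [3.141, -0.0, 1.578]
contact_force: [0.6, 0.3, 0.2]
opening: 0.04
```

Run:
```python
from h import *
o=observe(); print(o['eef_pos'],o['ee_rot'],o['contact_force'],o['wrist_torque'],o['opening'])
```

```text
[0.54984031 0.27462649 0.13407589] [ 3.14094416e+00 -2.42585137e-04  1.57839772e+00] [0.63014905 0.2728121  0.22972835] [ 0.11473608 -0.17052671  0.02520571] 0.03998036236866514
```

Request:
{"op": "send_rows", "data": {
  "motion": "0 0 0 0 0 0; 0 0 0 0 0 0; 0 0 0 0 0 0; 0 0 0 0 0 0; 0 0 0 0 0 0",
  "fingers": 48,
  "squeeze": 3
}}

```text
t: 36.45
eef_pos: [0.5495, 0.2745, 0.1342]
ee_rot: [3.142, 0.0, 1.578]
contact_force: [0.3, 1.6, -0.6]
opening: 0.0437
```

Run:
```python
from h import *
o=observe(); print(o['eef_pos'],o['contact_force'],o['wrist_torque'],o['opening'])
img=snapshot("scene")[:,:,::-1].copy(); cv2.imwrite("pics/scene21.png",img)
cv2.imwrite("pics/scene21c.png",cv2.resize(img[140:220,365:435],None,fx=7.5,fy=7.5,interpolation=2))
```

```text
[0.5495225  0.27450152 0.13416832] [ 0.27055376  1.64064038 -0.61224848] [-0.09030523  0.09186635 -0.02836156] 0.043720370447326275
```

View pics/scene21c.png

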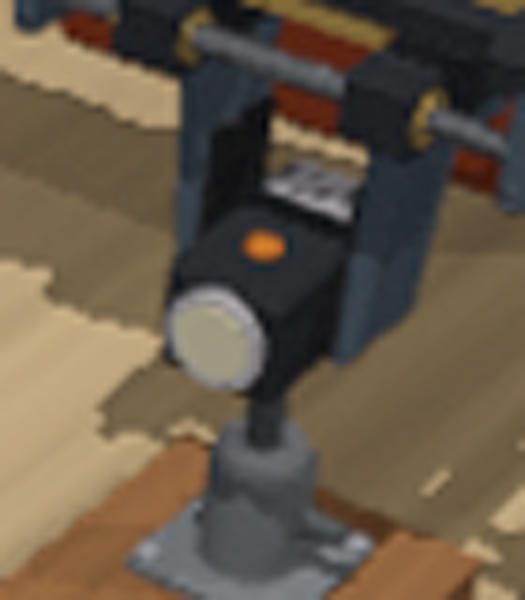

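Request:
{"op": "send_rows", "data": {
  "motion": "0.001 0 0 0 0 0; 0.002 0 0 0 0 0; 0.003 0 0 0 0 0; 0.0015 0 0 0 0 0; 0.0015 0 0 0 0 0",
  "fingers": 46
}}

```text
t: 37.12
eef_pos: [0.551, 0.2745, 0.1341]
ee_rot: [3.142, 0.0, 1.578]
contact_force: [0.5, 0.4, -0.0]
opening: 0.0417
```

Run:
```python
from h import *
o=observe(); print(o['eef_pos'],o['contact_force'],o['wrist_torque'],o['opening'])
for n,x0,y0 in(("scene",365,140),("top",145,185)):
    img=snapshot(n)[:,:,::-1].copy(); cv2.imwrite(f"pics/{n}22.png",img)
    cv2.imwrite(f"pics/{n}22c.png",cv2.resize(img[y0:y0+80,x0:x0+80],None,fx=7.5,fy=7.5,interpolation=2))
```

```text
[0.55098978 0.27447765 0.13414616] [ 0.49101215  0.38472866 -0.03243385] [-0.07787521  0.01836366 -0.01815047] 0.04169129322803666
```

View pics/scene22c.png

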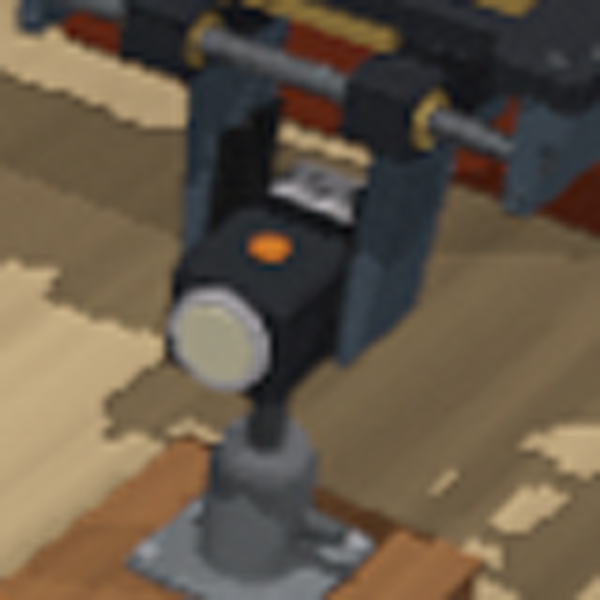

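Request:
{"op": "send_rows", "data": {
  "motion": "-0.0003 0 0.004 0 0 0; -0.0003 0 0.012 0 0 0; -0.0003 0 0.03 0 0 0; -0.0003 0 0.06 0 0 0; -0.0003 -0.04 0.08 0 0 0"
}}

```text
t: 37.85
eef_pos: [0.5515, 0.2361, 0.2162]
ee_rot: [3.139, -0.002, 1.582]
contact_force: [-0.3, 0.4, 0.1]
opening: 0.0419
```

Request:
{"op": "send_rows", "data": {
  "motion": "-0.002 -0.05 0 0 0 0; -0.004 -0.1 0 0 0 0; -0.006 -0.14 0 0 0 0; -0.006 -0.155 0 0 0 0; -0.006 -0.155 0 0 0 0",
  "fingers": 70
}}

```text
t: 38.48
eef_pos: [0.5451, 0.0793, 0.2147]
ee_rot: [3.141, -0.001, 1.577]
contact_force: [0.2, -0.7, 0.4]
opening: 0.0639
```

Run:
```python
from h import *
o=observe(); print(o['eef_pos'],o['contact_force'],o['opening'])
for n,x0,y0 in(("scene",365,140),("top",145,185)):
    img=snapshot(n)[:,:,::-1].copy(); cv2.imwrite(f"pics/{n}23.png",img)
    cv2.imwrite(f"pics/{n}23c.png",cv2.resize(img[y0:y0+80,x0:x0+80],None,fx=7.5,fy=7.5,interpolation=2))
t=cv2.imread("pics/top23.png")
P=edgefit(t[:,:,2],range(159,176),196,211,-1); print(P[[0,-1]],linew("top",P,.140))
```

```text
[0.54507023 0.07930062 0.21467247] [ 0.16074645 -0.71225414  0.37584929] 0.0639038781047346
[[159.         202.50856018]
 [175.         202.68991089]] (array([0.5728803 , 0.28106123], dtype=float32), np.float32(88.46981), np.float32(0.0007125565))
```

View pics/scene23c.png

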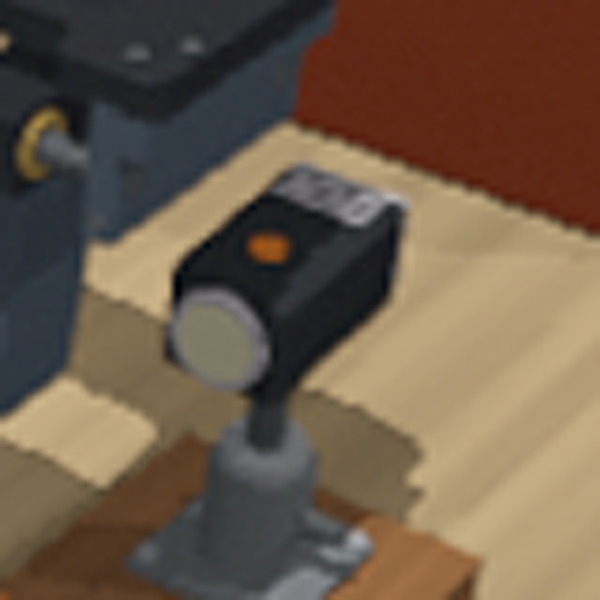

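View pics/top23c.png

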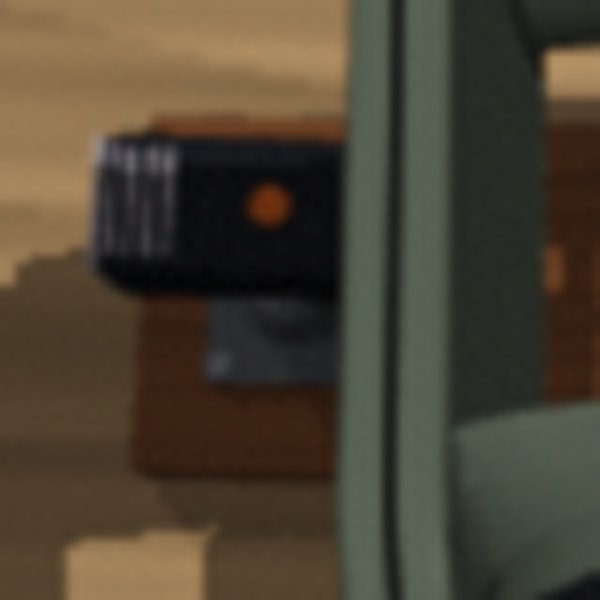

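Request:
{"op": "send_rows", "data": {
  "motion": "0.002 0.04 0 0 0 0; 0.004 0.09 0 0 0 0; 0.006 0.14 0 0 0 0; 0.006 0.18 0 0 0 0; 0.0065 0.192 -0.005 0 0 0"
}}

```text
t: 39.2
eef_pos: [0.5508, 0.2753, 0.209]
ee_rot: [3.141, -0.001, 1.583]
contact_force: [-0.3, 0.2, -0.1]
opening: 0.064
```

Request:
{"op": "send_rows", "data": {
  "motion": "0 0 -0.02 0 0 0; 0 0 -0.045 0 0 0; 0 0 -0.065 0 0 0; 0 0 -0.073 0 0 0; 0 0 -0.075 0 0 0"
}}

```text
t: 39.83
eef_pos: [0.5512, 0.2715, 0.1339]
ee_rot: [-3.141, 0.0, 1.579]
contact_force: [-0.6, -0.6, -1.0]
opening: 0.0639
```

Request:
{"op": "send_rows", "data": {
  "motion": "0 0 0 0 0 0; 0 0 0 0 0 0; 0 0 0 0 0 0; 0 0.001 0 0 0 0; 0 0.002 0 0 0 0",
  "fingers": 20,
  "squeeze": 5
}}

```text
t: 40.45
eef_pos: [0.551, 0.2734, 0.1346]
ee_rot: [-3.141, 0.0, 1.578]
contact_force: [-1.8, -1.0, 4.5]
opening: 0.0407
```

Request:
{"op": "send_rows", "data": {
  "motion": "0 0.001 0 0 0 0; 0 0.002 0 0 0 0; 0 0.0025 0 0 0 0; 0 0.0025 0 0 0 0; 0 0.0025 0 0 0 0"
}}

```text
t: 41.08
eef_pos: [0.5512, 0.2761, 0.1343]
ee_rot: [-3.142, -0.0, 1.578]
contact_force: [-1.8, -1.1, 5.0]
opening: 0.0406
```

Run:
```python
from h import *
o=observe(); print(o['eef_pos'],o['ee_rot'],o['contact_force'],o['wrist_torque'],o['opening'])
for n,x0,y0 in(("scene",365,140),("top",145,185)):
    img=snapshot(n)[:,:,::-1].copy(); cv2.imwrite(f"pics/{n}24.png",img)
    cv2.imwrite(f"pics/{n}24c.png",cv2.resize(img[y0:y0+80,x0:x0+80],None,fx=7.5,fy=7.5,interpolation=2))
```

```text
[0.55119793 0.27605452 0.13425816] [-3.14157798e+00 -1.04564096e-04  1.57835521e+00] [-1.80543969 -1.08022506  5.00068878] [-0.2827229   0.70991929  0.03631764] 0.040567804775867806
```

View pics/scene24c.png

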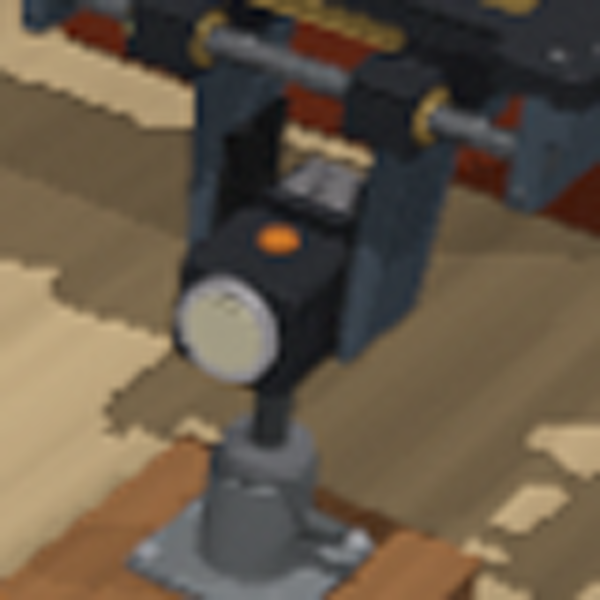

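Request:
{"op": "send_rows", "data": {
  "motion": "-0.0003 0 0.0007 0 0 0; -0.0003 0 0.001 0 0 0; -0.0003 0 0.001 0 0 0; -0.0003 0 0.001 0 0 0; -0.0003 0 0.001 0 0 0"
}}

```text
t: 41.8
eef_pos: [0.5509, 0.2759, 0.1348]
ee_rot: [-3.141, 0.0, 1.578]
contact_force: [-0.2, -0.3, -2.6]
opening: 0.0402
```

Request:
{"op": "send_rows", "data": {
  "motion": "0 0 0 0 0 0; 0 0 0 0 0 0; 0 0 0.003 0 0 0; 0 0 0.012 0 0 0; 0 0 0.03 0 0 0",
  "fingers": 47
}}

```text
t: 42.42
eef_pos: [0.5507, 0.2759, 0.1655]
ee_rot: [-3.141, 0.0, 1.578]
contact_force: [0.7, -0.4, 0.1]
opening: 0.0426
```

Request:
{"op": "send_rows", "data": {
  "motion": "0 0 0.03 0 0 0; 0 -0.02 0.055 0 0 0; 0 -0.07 0.06 0 0 0; 0 -0.12 0.06 0 0 0; 0 -0.155 0.055 0 0 0",
  "fingers": 70
}}

```text
t: 43.05
eef_pos: [0.5512, 0.1193, 0.2216]
ee_rot: [3.139, -0.0, 1.578]
contact_force: [0.8, -0.2, -0.2]
opening: 0.064
```

Run:
```python
from h import *
o=observe(); print(o['eef_pos'],o['ee_rot'],o['contact_force'],o['opening'])
for n,x0,y0 in(("scene",365,140),("top",145,185)):
    img=snapshot(n)[:,:,::-1].copy(); cv2.imwrite(f"pics/{n}25.png",img)
    cv2.imwrite(f"pics/{n}25c.png",cv2.resize(img[y0:y0+80,x0:x0+80],None,fx=7.5,fy=7.5,interpolation=2))
t=cv2.imread("pics/top25.png")
P=edgefit(t[:,:,2],range(159,176),196,211,-1); print(P[[0,-1]],linew("top",P,.140))
```

```text
[0.55123625 0.11926981 0.2216201 ] [ 3.13893631e+00 -1.74700006e-04  1.57768225e+00] [ 0.75142226 -0.16670401 -0.19797728] 0.06400555515333109
[[159.         203.41246033]
 [175.         208.32426453]] (array([0.5708334, 0.284766 ], dtype=float32), np.float32(84.5744), np.float32(0.004890227))
```

View pics/scene25c.png

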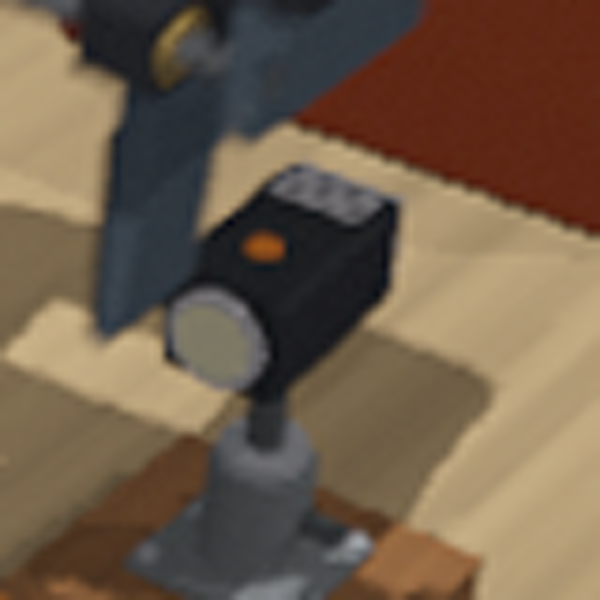

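View pics/top25c.png

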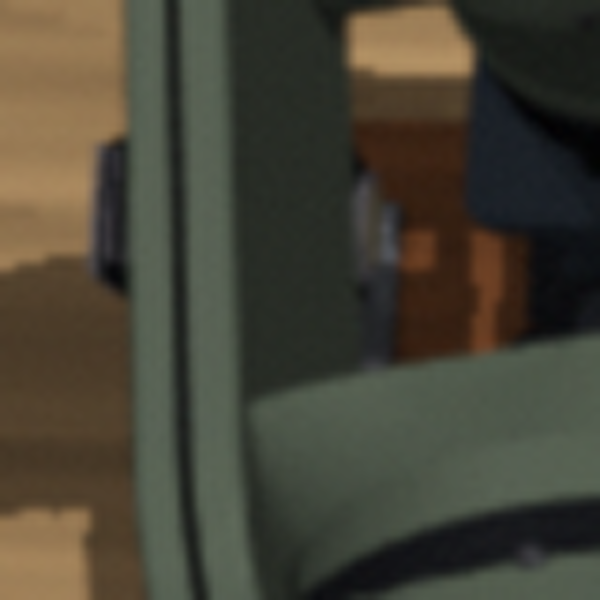

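Run:
```python
from h import *
a=[]
for n in(10,25):
    s=cv2.imread(f"pics/scene{n}.png"); a.append(cv2.resize(s[155:215,382:422],None,fx=9.9,fy=9.9,interpolation=2))
cv2.imwrite("pics/cmp.png",np.hstack(a)[:599,:800])
from scipy.spatial.transform import Rotation as R
def f(n,c,yaw,pit,lean,pts):
    Rm=R.from_euler('z',yaw,degrees=True)*R.from_euler('yx',[-pit,lean],degrees=True)
    return np.array([proj(n,np.array(c)+Rm.apply(np.array(l)-[0,0,.036])) for l in pts])
K=lambda q:((q-[382,155]+.5)*9.9).round(0).tolist()
pts=[(.0133,0,.119),(.037,0,.1),(0,0,.042),(-.034,.02,.118),(-.034,.02,.082),(.034,-.02,.118),(.034,-.02,.082)]
for p,l in((0,0),(-3,0),(3,0),(0,3),(0,-3)): print(p,l,K(f("scene",[.5493,.268,.058],-89.6,p,l,pts)))
```

```text
0 0 [[191.0, 171.0], [122.0, 291.0], [182.0, 438.0], [383.0, 117.0], [360.0, 257.0], [59.0, 183.0], [43.0, 323.0]]
-3 0 [[180.0, 182.0], [113.0, 306.0], [182.0, 438.0], [374.0, 119.0], [355.0, 255.0], [48.0, 198.0], [37.0, 335.0]]
3 0 [[202.0, 160.0], [131.0, 278.0], [183.0, 437.0], [392.0, 117.0], [364.0, 259.0], [71.0, 168.0], [50.0, 312.0]]
0 3 [[173.0, 164.0], [109.0, 286.0], [181.0, 437.0], [366.0, 107.0], [351.0, 249.0], [42.0, 181.0], [34.0, 324.0]]
0 -3 [[208.0, 178.0], [135.0, 297.0], [183.0, 438.0], [399.0, 128.0], [368.0, 265.0], [77.0, 186.0], [53.0, 323.0]]
```

View pics/cmp.png

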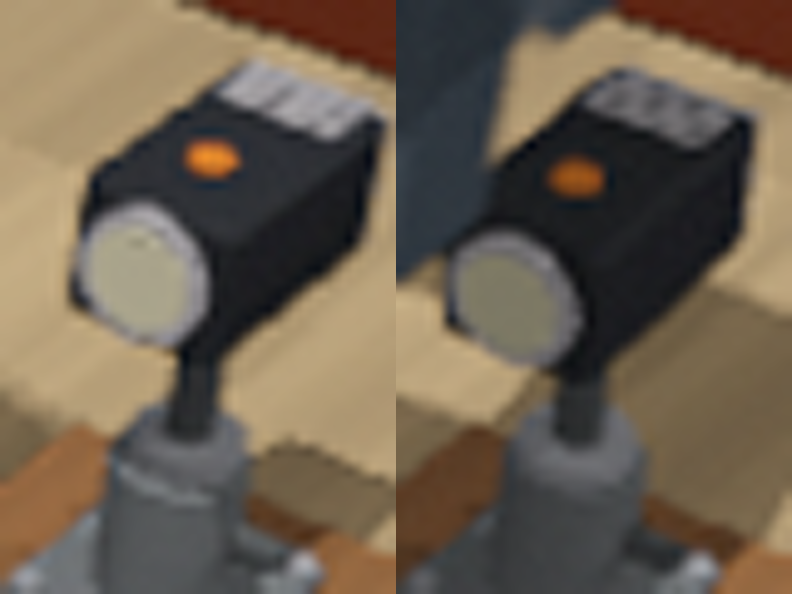

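Request:
{"op": "send_rows", "data": {
  "motion": "0.0012 -0.007 -0.02 0 0 0; 0.0012 -0.007 -0.05 0 0 0; 0.0012 -0.007 -0.08 0 0 0; 0.0012 -0.007 -0.11 0 0 0; 0.0012 -0.007 -0.135 0 0 0"
}}

```text
t: 43.78
eef_pos: [0.5524, 0.1151, 0.0847]
ee_rot: [3.141, -0.001, 1.579]
contact_force: [0.5, 0.5, 0.1]
opening: 0.064
```

Request:
{"op": "send_rows", "data": {
  "motion": "0 0 -0.007 0 0 0; 0 0 -0.01 0 0 0; 0 0 -0.012 0 0 0; 0 0 -0.012 0 0 0; 0 0 -0.012 0 0 0"
}}

```text
t: 44.4
eef_pos: [0.5525, 0.114, 0.0737]
ee_rot: [3.14, -0.0, 1.578]
contact_force: [-0.3, 0.5, -1.1]
opening: 0.064
```

Request:
{"op": "send_rows", "data": {
  "motion": "0 0 0 0 0 0; 0 0 0 0 0 0; 0 0 0 0 0 0; 0 0 0 0 0 0; 0 0 0 0 0 0",
  "fingers": 20,
  "squeeze": 15
}}

```text
t: 45.02
eef_pos: [0.5523, 0.114, 0.0732]
ee_rot: [3.141, -0.0, 1.578]
contact_force: [0.6, -0.3, -0.5]
opening: 0.0361
```

Request:
{"op": "send_rows", "data": {
  "motion": "0 0 0.006 0 0 0; 0 0.001 0.02 0 0 0; 0 0.003 0.04 0 0 0; -0.0003 0.003 0.054 0 0 0; -0.0003 0.003 0.059 0 0 0"
}}

```text
t: 45.65
eef_pos: [0.5523, 0.1171, 0.1336]
ee_rot: [3.139, -0.0, 1.578]
contact_force: [0.5, -0.4, -0.9]
opening: 0.0363
```

Request:
{"op": "send_rows", "data": {
  "motion": "0 0 0 0 0 0; 0 0 0 0 0 0; 0 0 0 0 0 0; 0 0 0 0 0 0; 0 0 0 0 0 0"
}}

```text
t: 46.28
eef_pos: [0.5518, 0.117, 0.132]
ee_rot: [-3.141, 0.0, 1.578]
contact_force: [0.3, -0.0, -1.1]
opening: 0.0358
```

Run:
```python
from h import *
o=observe(); print(o['eef_pos'],o['ee_rot'],o['contact_force'],o['opening'])
for n in("scene","top"):
    img=snapshot(n)[:,:,::-1].copy(); cv2.imwrite(f"pics/{n}26.png",img)
    if n=="scene": cv2.imwrite("pics/scene26c.png",cv2.resize(img[150:270,280:440],None,fx=4.8,fy=4.8,interpolation=2))
cv2.imwrite("pics/top26c.png",cv2.resize(img[185:255,145:225],None,fx=8,fy=8,interpolation=2))
```

```text
[0.55179784 0.11701324 0.13197835] [-3.14132628e+00  7.01920713e-05  1.57844099e+00] [ 0.28605451 -0.02241982 -1.05944882] 0.035848214682331604
```

View pics/scene26c.png

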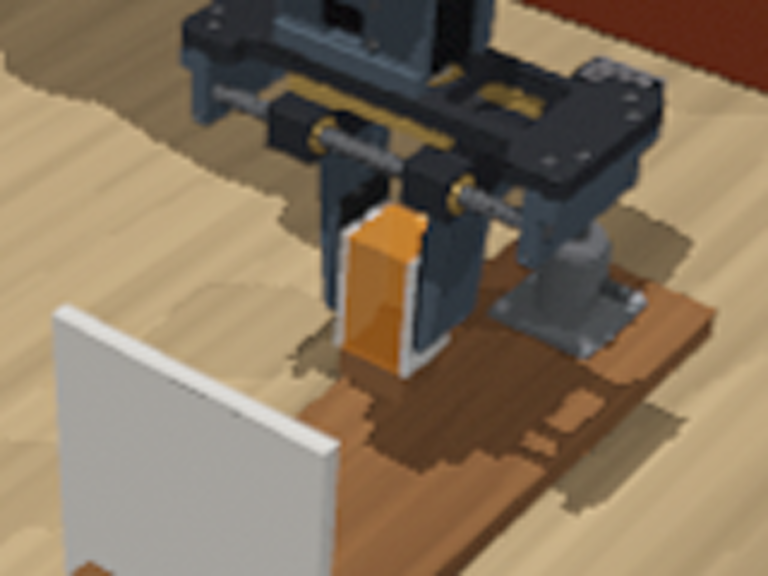

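View pics/top26c.png

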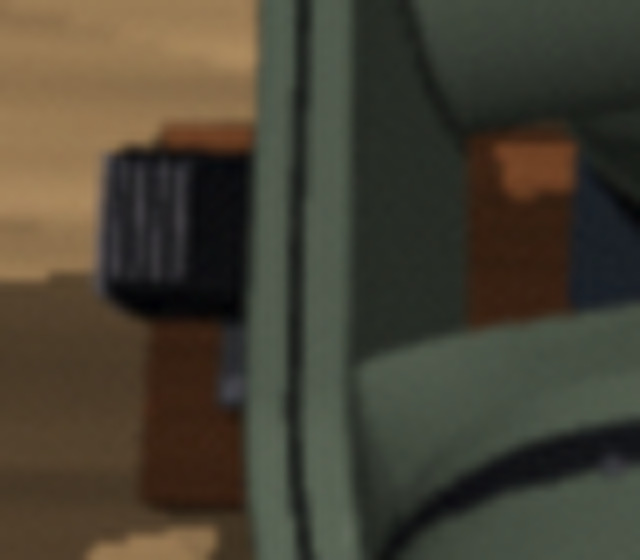

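Request:
{"op": "send_rows", "data": {
  "motion": "-0.0004 0 -0.0004 0 0 0; -0.0007 0 -0.0006 0 0 0; -0.0007 0 -0.0006 0 0 0; -0.0007 0 -0.0006 0 0 0; -0.0007 0 -0.0006 0 0 0"
}}

```text
t: 47.0
eef_pos: [0.5512, 0.117, 0.1316]
ee_rot: [3.141, 0.0, 1.578]
contact_force: [1.3, 1.3, -1.2]
opening: 0.0362
```

Run:
```python
from h import *
o=observe(); print(o['eef_pos'],o['ee_rot'],o['contact_force'],o['opening'],np.abs(o['joint_vel']).max())
img=snapshot("scene")[:,:,::-1].copy(); cv2.imwrite("pics/scene27.png",img)
cv2.imwrite("pics/scene27c.png",cv2.resize(img[185:235,335:385],None,fx=12,fy=12,interpolation=2))
p=o['eef_pos'];u=p[2]-.0557
for nm,dx,dy,z in[("TL",-.018,-.015,.072),("TR",.018,-.015,.072),("BL",-.018,-.015,.015),("BR",.018,-.015,.015)]:
    q=proj("scene",[p[0]+dx-.0014,p[1]+dy-.002-.0016,u+z]); print(nm,((q-[335,185]+.5)*12).round(0))
```

```text
[0.55118206 0.11699804 0.13158877] [3.14146572e+00 1.71297716e-05 1.57839625e+00] [ 1.29116992  1.30273371 -1.22457076] 0.03619853538788059 0.0025641059580017098
TL [189. 163.]
TR [370. 246.]
BL [173. 441.]
BR [347. 527.]
```

View pics/scene27c.png

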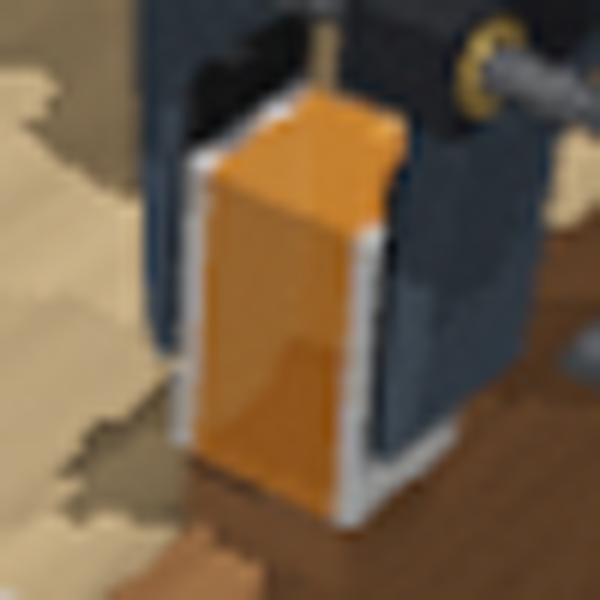

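Run:
```python
from bench import *
print(hand_in())
```

```text
the job is handed in; nothing more can be done
None
```

I handed the job in at about 47 s, but I'm not sure the lamp is pointing squarely at the card. My last pictures suggest it leans nose-down.

**Lamp:** Its pin is in the bracket, the collar looks seated at the right height, and I let go of it. Its heading agreed with the stand to within about half a degree.
- After the first two releases and one push down with the casting it sat tilted, apparently jammed about 1 mm high, so I regripped and reseated it gently.
- After the last three openings of the jaws it came to nearly the same pose, and lower than before, which suggests it is home.
- Compared with a level lamp, both cameras still put the nose about 2–3° down. I couldn't tell whether that was real tilt or measurement error, so I left it.

**Amber casting:** It is gripped only by its frosted faces; I saw nothing touch the polished ones. It is upright and still, square to the stand, with about 36 mm between the jaws.
- The middle of its window is about 119–120 mm above the bench, 2–3 mm below the nominal beam height to allow for the possible tilt. It is roughly halfway between lens and card, and its edges in the last picture agreed with the expected position to within about 1–2 pixels.
- Sideways it should be within about 1–2 mm of the beam. I never saw a light spot on the card, so I couldn't check the beam directly.

**Out of order:** I picked up the casting before the lamp was right. I pressed its wooden foot on the lamp's head with about 14 N, stood it on the stand's baseboard while I reseated the lamp, then picked it up again.

I did not move the other castings or the sanding block. The highest wrist force I read was about 15 N.

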